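# Put away the strike dies and the mallet

### The job

Clear the cutting bench: hang every loose steel cutting die by its arched handle on the rack where a die of its own kind (long half-sole or short heel) already hangs, only one die to a hook, and leave the hung ones hanging. Lay the mallet in its sloped rest, head flat on the board at its low end, between the fences and against or close to the lip, with the handle pointing up the slope, and leave everything else where it is.

Things in the scene. Friction and masses are not known exactly. Their poses are not given: they have to be found in the camera images.
- sole_a: Half-sole cutting die, steel-strip ring 134 mm long (x), 80 wide (y), 25 high. Rigid arched handle of 10 mm round bar over it, at x = 0: legs at y = +-38 mm, joined by a straight bar along y, centre line 95 mm above the underside, its middle right above the origin. Origin: on the underside, below the centre of mass; z up. Mass about 0.32 kg. Loose on the bench; may be absent.
- sole_b: Half-sole cutting die, steel-strip ring 134 mm long (x), 80 wide (y), 25 high. Rigid arched handle of 10 mm round bar over it, at x = 0: legs at y = +-38 mm, joined by a straight bar along y, centre line 95 mm above the underside, its middle right above the origin. Origin: on the underside, below the centre of mass; z up. Mass about 0.32 kg. Loose on the bench; may be absent.
- heel_a: Heel cutting die, steel-strip ring 67 mm long (x), 80 wide (y), 25 high. Rigid arched handle of 10 mm round bar over it, at x = 0: legs at y = +-38 mm, joined by a straight bar along y, centre line 95 mm above the underside, its middle right above the origin. Origin: on the underside, below the centre of mass; z up. Mass about 0.24 kg. Loose on the bench; may be absent.
- heel_b: Heel cutting die, steel-strip ring 67 mm long (x), 80 wide (y), 25 high. Rigid arched handle of 10 mm round bar over it, at x = 0: legs at y = +-38 mm, joined by a straight bar along y, centre line 95 mm above the underside, its middle right above the origin. Origin: on the underside, below the centre of mass; z up. Mass about 0.24 kg. Loose on the bench; may be absent.
- sole_hung: Half-sole cutting die, steel-strip ring 134 mm long (x), 80 wide (y), 25 high. Rigid arched handle of 10 mm round bar over it, at x = 0: legs at y = +-38 mm, joined by a straight bar along y, centre line 95 mm above the underside, its middle right above the origin. Origin: on the underside, below the centre of mass; z up. Already hangs on a hook; stays there.
- heel_hung: Heel cutting die, steel-strip ring 67 mm long (x), 80 wide (y), 25 high. Rigid arched handle of 10 mm round bar over it, at x = 0: legs at y = +-38 mm, joined by a straight bar along y, centre line 95 mm above the underside, its middle right above the origin. Origin: on the underside, below the centre of mass; z up. Already hangs on a hook; stays there.
- sole_rack: Fixed open steel rack where one half-sole die already hangs (the two racks look alike; which is left or right varies). 16 mm rail along its y, 270 mm long, centre line 192 mm high, at x = 0, on posts 50 mm behind it (+x). Three hooks of 8 mm round steel at y = -100, 0, +100 mm point to -x, towards the robot. Origin: on the bench under the rail's middle; x away from the robot.
- sole_rack_hook0 (a point): Hook at y = -100 mm of that rack: the centre line of a handle bar hung in its low point (bar along the rack's y), 189.5 mm high, 58 mm in front of the rail. From the rail the hook's centre line falls from 192 to 180 mm high at the low point, then rises to its tip, 30 mm nearer the robot, 202 mm high (top of tip 206). One hook of the three is taken.
- sole_rack_hook1 (a point): Hook at y = 0 mm of that rack: the centre line of a handle bar hung in its low point (bar along the rack's y), 189.5 mm high, 58 mm in front of the rail. From the rail the hook's centre line falls from 192 to 180 mm high at the low point, then rises to its tip, 30 mm nearer the robot, 202 mm high (top of tip 206). One hook of the three is taken.
- sole_rack_hook2 (a point): Hook at y = 100 mm of that rack: the centre line of a handle bar hung in its low point (bar along the rack's y), 189.5 mm high, 58 mm in front of the rail. From the rail the hook's centre line falls from 192 to 180 mm high at the low point, then rises to its tip, 30 mm nearer the robot, 202 mm high (top of tip 206). One hook of the three is taken.
- heel_rack: Fixed open steel rack where one heel die already hangs (the two racks look alike; which is left or right varies). 16 mm rail along its y, 270 mm long, centre line 192 mm high, at x = 0, on posts 50 mm behind it (+x). Three hooks of 8 mm round steel at y = -100, 0, +100 mm point to -x, towards the robot. Origin: on the bench under the rail's middle; x away from the robot.
- heel_rack_hook0 (a point): Hook at y = -100 mm of that rack: the centre line of a handle bar hung in its low point (bar along the rack's y), 189.5 mm high, 58 mm in front of the rail. From the rail the hook's centre line falls from 192 to 180 mm high at the low point, then rises to its tip, 30 mm nearer the robot, 202 mm high (top of tip 206). One hook of the three is taken.
- heel_rack_hook1 (a point): Hook at y = 0 mm of that rack: the centre line of a handle bar hung in its low point (bar along the rack's y), 189.5 mm high, 58 mm in front of the rail. From the rail the hook's centre line falls from 192 to 180 mm high at the low point, then rises to its tip, 30 mm nearer the robot, 202 mm high (top of tip 206). One hook of the three is taken.
- heel_rack_hook2 (a point): Hook at y = 100 mm of that rack: the centre line of a handle bar hung in its low point (bar along the rack's y), 189.5 mm high, 58 mm in front of the rail. From the rail the hook's centre line falls from 192 to 180 mm high at the low point, then rises to its tip, 30 mm nearer the robot, 202 mm high (top of tip 206). One hook of the three is taken.
- mallet: Mallet lying flat: white plastic head 56 mm (x) x 64 (y) x 44 high (z); wooden handle 24 mm wide (y), 26 high, from x = 28 to 168 mm, centre line 22 mm above the head's underside. About 0.4 kg, centre of mass some 20 mm from the head's centre towards the handle. Origin: centre of the head's underside; x along the handle, z up.
- rest: Fixed plywood mallet rest between the racks: board tilted 20 degrees, rising to the rest's +x (away from the robot), 70 mm long, with a 20 mm lip across its low end and 14 mm side fences 76 mm apart. The head lies flat between the fences, close to the lip; the handle points up the slope, free beyond the board's upper end, 42 mm up from rest_seat. Origin on the bench; z up.
- rest_seat (a point): Where the mallet's origin (centre of the head's underside) lies when seated: on the tilted board, about 72 mm above the bench. Axes are the rest's level axes, not tilted.
- last: Yellow plastic shoe last, about 145 mm long, 68 mm high, beside the work. Bystander, loose: leave it where it is. Origin: underside.
- glue_can: Closed steel can with paper label, 76 mm across, 85 mm high. Bystander, loose: leave it where it is. Origin: underside.
- rivet_bowl: Small steel bowl, 90 mm across, 35 mm high. Bystander, loose: leave it where it is. Origin: underside.
- cork_soles: Two stacked cork soles, about 190 x 72 mm, 24 mm high. Bystander, loose: leave it where it is. Origin: underside.
- whetstone: Grey sharpening stone 130 x 45 x 22 mm. Bystander, loose: leave it where it is. Origin: underside.
- awl: Hand tool like a screwdriver, 150 mm long, lying beside a rack. Bystander, loose: leave it where it is. Origin: underside.

How it is judged:
At the end, for the whole second after the job is handed in: Each die present hangs still on its kind's rack, tilted < 0.7 rad, origin within 45 mm (level) of a hook point and 70-130 mm high, dies 55 mm apart; mallet still in its rest: origin within 16 mm of rest_seat, handle rising 13-27 degrees, within 0.2 rad of the rest's direction ((horizontal distance between sole_a and sole_rack_hook0 below 0.045 m or horizontal distance between sole_a and sole_rack_hook1 below 0.045 m or horizontal distance between sole_a and sole_rack_hook2 below 0.045 m) and height (world z) of sole_a between 0.07 and 0.13 m and angle between each of sole_a, sole_b, sole_hung, heel_a, heel_b, heel_hung's own z axis and vertical below 0.7 rad and linear speed of each of sole_a, sole_b, sole_hung, heel_a, heel_b, heel_hung below 0.04 m/s and (horizontal distance between sole_b and sole_rack_hook0 below 0.045 m or horizontal distance between sole_b and sole_rack_hook1 below 0.045 m or horizontal distance between sole_b and sole_rack_hook2 below 0.045 m) and height (world z) of sole_b between 0.07 and 0.13 m and (horizontal distance between sole_hung and sole_rack_hook0 below 0.045 m or horizontal distance between sole_hung and sole_rack_hook1 below 0.045 m or horizontal distance between sole_hung and sole_rack_hook2 below 0.045 m) and height (world z) of sole_hung between 0.07 and 0.13 m and distance between each of sole_b, sole_hung and sole_a above 0.055 m and distance between sole_hung and sole_b above 0.055 m and (horizontal distance between heel_a and heel_rack_hook0 below 0.045 m or horizontal distance between heel_a and heel_rack_hook1 below 0.045 m or horizontal distance between heel_a and heel_rack_hook2 below 0.045 m) and height (world z) of heel_a between 0.07 and 0.13 m and (horizontal distance between heel_b and heel_rack_hook0 below 0.045 m or horizontal distance between heel_b and heel_rack_hook1 below 0.045 m or horizontal distance between heel_b and heel_rack_hook2 below 0.045 m) and height (world z) of heel_b between 0.07 and 0.13 m and (horizontal distance between heel_hung and heel_rack_hook0 below 0.045 m or horizontal distance between heel_hung and heel_rack_hook1 below 0.045 m or horizontal distance between heel_hung and heel_rack_hook2 below 0.045 m) and height (world z) of heel_hung between 0.07 and 0.13 m and distance between each of heel_b, heel_hung and heel_a above 0.055 m and distance between heel_hung and heel_b above 0.055 m and distance between mallet and rest_seat below 0.016 m and angle between mallet's own x axis and vertical between 1.1 and 1.34 rad and angle between the y axis of mallet and the y axis of rest, either way round below 0.2 rad and linear speed of mallet below 0.03 m/s); the robot touches nothing.
It fails at once if a bystander is pushed more than 5 cm (distance of any of last, glue_can, rivet_bowl, cork_soles, whetstone, awl from where it was at the start of the episode above 0.05 m).
It fails at once if a die that already hung on a rack is knocked off its hook (height (world z) of any of sole_hung, heel_hung below 0.05 m).
Of sole_a, sole_b, heel_a, heel_b only 3 to 4 are there at a start; the rules pass over those that are not, and their reading is None.
At some moment in a run one of sole_a, sole_b, heel_a, heel_b, mallet may be knocked a few centimetres aside while the robot is not near it.
It also fails if it takes over 210 s, if anything falls off the work surface, if the arm or the gripper's body presses on something with over 40 N, if the wrist force passes 120 N, or if a joint passes its speed limit or range.

### The arm

A 7-joint arm with a two-finger parallel gripper is mounted at the origin on the work surface. World frame = base frame: x ahead of the robot, y to its left, z up, the work surface at z = 0. Lengths are in m, angles in rad, forces in N, time in s.
With the tool pointing down it reaches from about 0.425 to 0.875 m from the base axis. Payload 4.7 kg.
Tool frame: the origin (TCP) lies on the centre line of the jaws, within the pads' length; the fingertips stand 8 mm ahead of it and the grasp point (between the pads) lies 11 mm behind it; z points along the fingers, y is the direction in which the jaws open and shut (so a half turn about z gives the same grasp; the last joint's range is limited). The gripper opens to 87 mm and grips with 3 to 60 N. Pads are 19 mm wide; open, the fingers measure 117 mm over their backs; the gripper's body (75 mm by 190 mm) begins 51 mm behind the grasp point.
Start: joints at [-1.108, 0.321, -0.07, 1.45, 0.023, 1.371, -0.057], TCP at [0.282, 0.586, 0.231] pointing down, gripper open.
Joint ranges: [-2.86, 2.86], [-0.3, 2.09], [-1.38, 1.24], [0.06, 2.45], [-1.56, 4.7], [0.09, 2.05], [-2.69, 2.69]. Speed limits (rad/s): [2.57, 2.57, 3.14, 3.14, 3.14, 3.14, 3.14].

### API

Orientations are given as a rotation vector (axis times angle).
In Python, from bench import ctrl, cams, workorder gives the robot as it stands. The module is installed in compiled form; this text tells all that it offers.
- The arm moves only by the tool carry_out, never from a script. Its argument "rows" is a list of rows, each an object with "offset": the shift along the tool's x, y, z in m, a list of three; "rot": the turn, a rotation vector about the tool's x, y, z in degrees, a list of three; "gripper": the opening, from 0 (shut) to 1 (fully open). In form: [{"offset": [dx, dy, dz], "rot": [rx, ry, rz], "gripper": gripper}, ...]. A call has 1 to 10 rows; each row shifts and turns the commanded pose from where the row before left it, along the tool's axes as they then stand; what a row does not reach is not made up. A row lasts 1/8 s, in which the tool goes at most 62.5 mm and 10.7 degrees, less where a joint would pass 70% of its speed; a pose out of reach is approached as far as the arm can. A call is refused whole if a number of a shift passes 0.0625 or a number of a turn 10.7, either way. A call with a gripper value outside its range is refused whole. The fingers move at their own pace and stop on an object; "grip_force" is the grip in N (left out, the last holds). Time passes only in rows, so rows that do not move let the fingers close. It gives the time, the measured TCP pose, the force and the opening at its end, in the units of the state.
- ctrl.get_state(): the state, without advancing time (a new reading comes with each control period).
- cams.get_image(name): name is "scene" or "top"; returns a dict with "img" (420x560x3 uint8, red, green, blue), "vfov" (degrees; the focal length in pixels is half the picture's height over the tangent of half this angle, whatever the lens; pixels are square), "cx", "cy" (the principal point, pixels), "R" (3x3) and "t" (3): a world point X has camera coordinates R X + t. Camera axes: x right, y down, z forward; pixel columns grow to the right and rows downward; lengths in m; the calibration is good to about 2 mm. A picture is of the moment at which its call begins. There is no depth.
- workorder.close_job(): hands the job in, once; it reports no verdict.
The state is a dict: "time": time; "joint_positions": joint angles; "qd": joint speeds; "joint_torque": joint torques, N m; "position": TCP position; "tool_rot": TCP orientation; "ft_force": force on the tool from outside, world axes, zero at the start; "torque": the same for the moment, N m; "grip_width": opening from 0.0 (shut) to 1.0 (fully open).
Only numpy, scipy, OpenCV 4.12 (cv2) and the standard library are available. Lean on these libraries where they do the work, as an engineer would, in place of code of your own. Each camera call takes 0.05 s, during which the arm holds its last target.

## Working session

There is one attempt and no reset: what is moved stays moved. The work goes in short steps, Python scripts to look and compute and a tool call to move; the robot and the scene stay as the last step left them, time stands still between calls to the robot, and variables do not carry over. Pictures are saved under pics/ and viewed, and the job is handed in when it is done.

Besides the shell and the picture viewer there is one more tool, called after "Call:" by a JSON object that holds its "name" and its "arguments", one argument or row to a line. carry_out: Moves the arm, as the interface text tells. Its arguments: {"type":"object","properties":{"rows":{"type":"array"},"grip_force":{"type":"number"}},"required":["rows"]}

```bash
mkdir -p pics; python3 - <<'E'
from bench import ctrl,cams
import cv2,numpy as np
s=ctrl.get_state()
for k,v in s.items(): print(k,np.round(v,3))
for n in('scene','top'):
    d=cams.get_image(n); cv2.imwrite(f'pics/{n}0.png',cv2.resize(d['img'][:,:,::-1],(800,600),interpolation=cv2.INTER_CUBIC))
    print(n,d['vfov'],d['cx'],d['cy'],np.round(d['R'],3).tolist(),np.round(d['t'],3), [k for k in d])
E
```

```text
time 0.0
joint_positions [-1.108  0.322 -0.07   1.452  0.023  1.371 -0.057]
qd [ 0.003 -0.    -0.    -0.001  0.     0.    -0.001]
joint_torque [-0.0000e+00 -4.9129e+01 -4.0400e-01 -3.1254e+01 -6.4000e-02  4.4000e-02
  0.0000e+00]
position [0.282 0.585 0.229]
tool_rot [-6.990e-01 -3.063e+00  3.000e-03]
ft_force [0.137 0.705 0.161]
torque [ 0.062 -0.012  0.001]
grip_width 1.0
scene 44.84803756000973 281.2363899905111 210.63775365390921 [[0.4, 0.917, 0.004], [0.71, -0.307, -0.634], [-0.58, 0.256, -0.774]] [-0.191 -0.267  1.866] ['img', 'vfov', 'cx', 'cy', 'R', 't']
top 42.26885255507293 277.5370446641654 215.85991710723334 [[-0.003, -1.0, -0.014], [-0.996, 0.004, -0.092], [0.092, 0.014, -0.996]] [0.018 0.547 1.675] ['img', 'vfov', 'cx', 'cy', 'R', 't']
```

View pics/scene0.png

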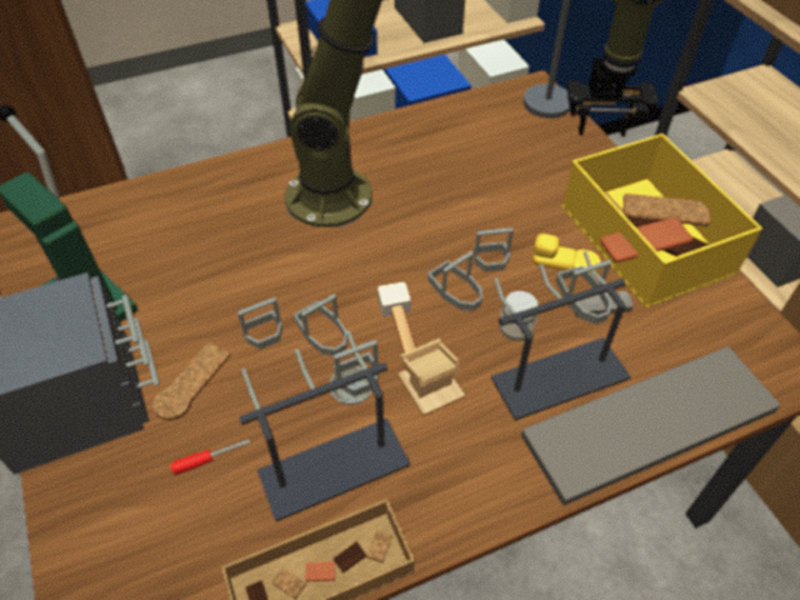

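View pics/top0.png

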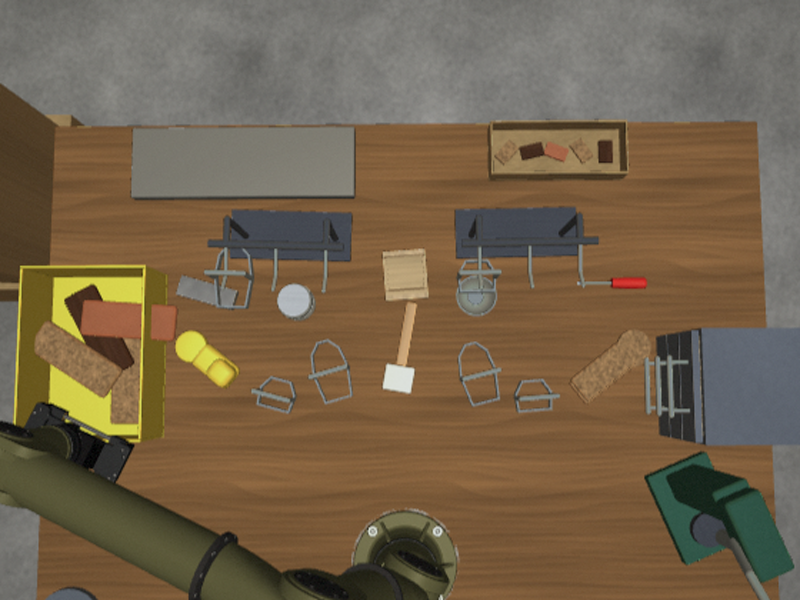

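```bash
cat > h.py <<'E'
from bench import ctrl,cams
import cv2,numpy as np
from scipy.spatial.transform import Rotation as Ro
def cam(n):
    d=cams.get_image(n); d['f']=d['img'].shape[0]/2/np.tan(np.radians(d['vfov'])/2); return d
def ray(d,u,v):
    c=np.array([(u-d['cx'])/d['f'],(v-d['cy'])/d['f'],1.]); R=np.array(d['R']);return -R.T@np.array(d['t']),R.T@c
def onz(d,u,v,z):
    o,r=ray(d,u,v);return o+r*(z-o[2])/r[2]
def proj(d,X):
    c=np.array(d['R'])@np.array(X)+np.array(d['t']);return np.array([d['cx'],d['cy']])+d['f']*c[:2]/c[2]
def tri(a,pa,b,pb):
    o1,r1=ray(a,*pa);o2,r2=ray(b,*pb)
    A=np.array([r1,-r2]).T; s=np.linalg.lstsq(A,o2-o1,rcond=None)[0]
    p,q=o1+r1*s[0],o2+r2*s[1]; return (p+q)/2,np.linalg.norm(p-q)
def crop(d,name,u0,v0,u1,v1,k=None):
    k=k or min(800/(u1-u0),600/(v1-v0)); im=d['img'][v0:v1,u0:u1,::-1]
    im=cv2.resize(im,None,fx=k,fy=k,interpolation=cv2.INTER_CUBIC)
    for u in range((u0+19)//20*20,u1,20):
        x=int((u+.5-u0)*k); cv2.line(im,(x,0),(x,6),(0,255,255),1); cv2.putText(im,str(u),(x,16),0,.35,(0,255,255),1)
    for v in range((v0+19)//20*20,v1,20):
        y=int((v+.5-v0)*k); cv2.line(im,(0,y),(6,y),(0,255,255),1); cv2.putText(im,str(v),(8,y+4),0,.35,(0,255,255),1)
    cv2.imwrite('pics/'+name,im)
E
python3 - <<'E'
from h import *
d=cam('top'); print(onz(d,284,389,0)); 
crop(d,'t1.png',120,140,300,300); crop(d,'t2.png',260,140,440,300)
d=cam('scene'); crop(d,'s1.png',150,160,330,330); crop(d,'s2.png',290,140,460,270)
E
```

```text
[ 0.01286433 -0.00150638  0.        ]
```

View pics/t1.png

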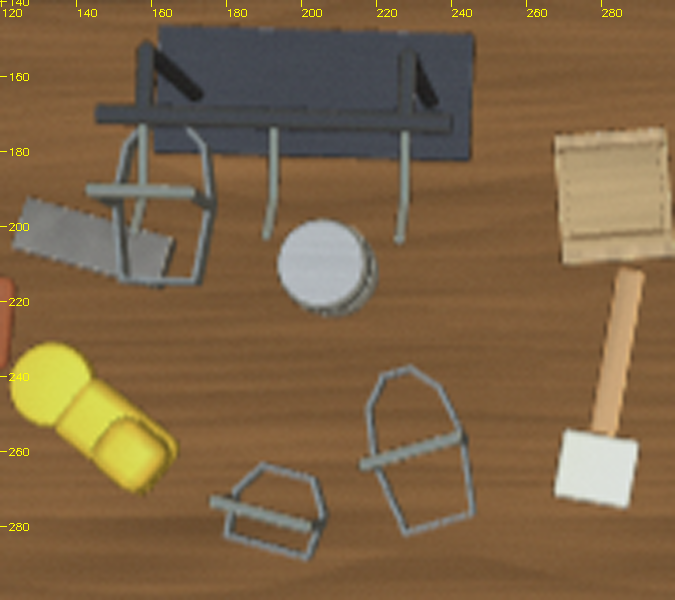

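View pics/t2.png

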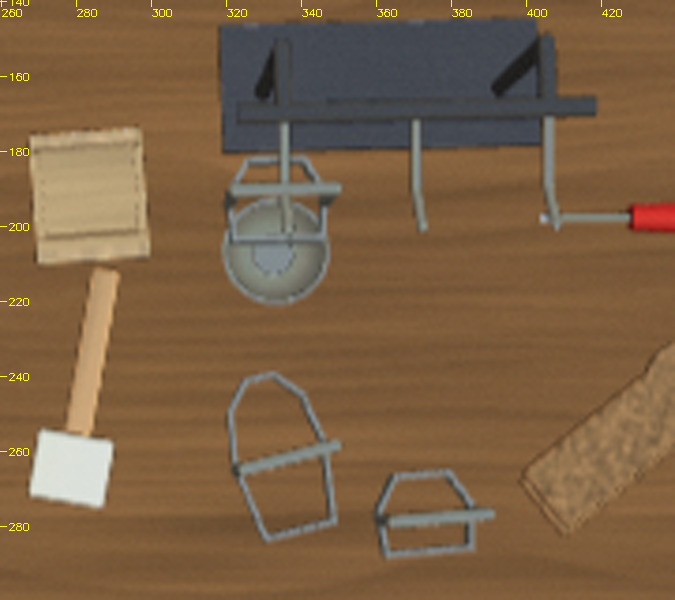

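View pics/s1.png

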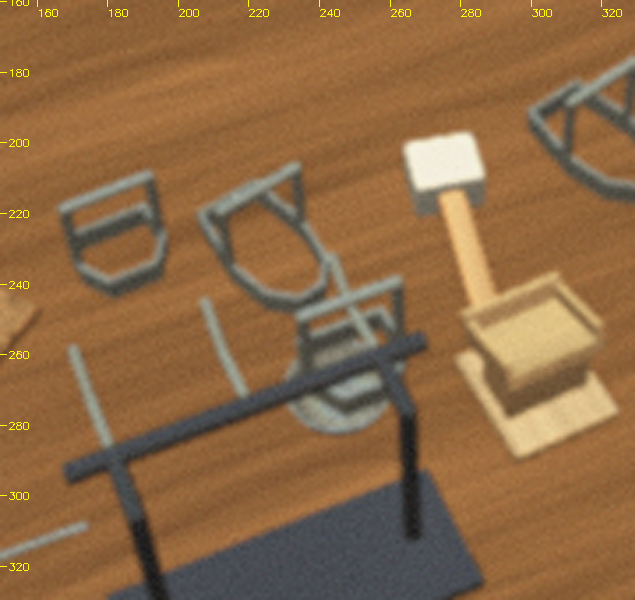

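View pics/s2.png

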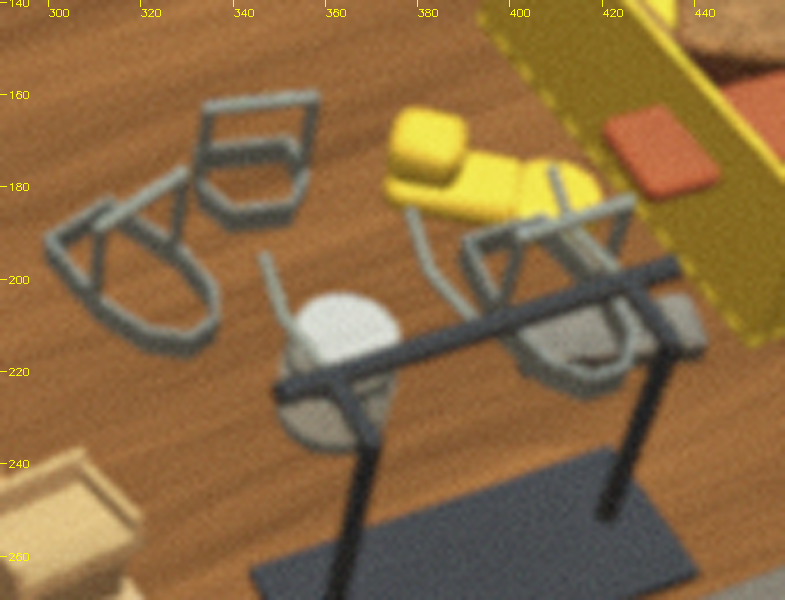

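```bash
cat > m1.py <<'E'
from h import *
T=cam('top');S=cam('scene')
k=3.75
def t1(x,y):return (x/k+119.5,y/k+139.5)
def t2(x,y):return (x/k+259.5,y/k+139.5)
def s1(x,y):return (x/3.528+149.5,y/3.528+159.5)
def s2(x,y):return (x/4.618+289.5,y/4.618+139.5)
P={'heelL':(t1(210,501),t1(325,527),s2(320,97),s2(205,107),.095),
'soleL':(t1(360,464),t1(462,436),s2(188,173),s2(100,228),.095),
'soleR':(t2(236,470),t2(340,446),s1(300,168),s1(203,215),.095),
'heelR':(t2(375,521),t2(494,515),s1(152,176),s1(60,209),.095),
'railL':(t1(95,113),t1(452,123),s2(680,265),s2(275,392),.192),
'railR':(t2(237,113),t2(597,106),s1(425,341),s1(66,474),.192)}
for n,(a,b,c,e,z) in P.items():
    A,B=onz(T,*a,z),onz(T,*b,z); A2,B2=onz(S,*c,z),onz(S,*e,z)
    d=A-B
    print(n,'top mid',((A+B)/2).round(4),'len',np.linalg.norm(A-B).round(3),'ang',np.degrees(np.arctan2(d[1],d[0])).round(1),
     '| scene mid',((A2+B2)/2).round(4),np.linalg.norm(A2-B2).round(3),'| tri',[x if np.isscalar(x) else x.round(3) for x in tri(T,a,S,c)+tri(T,b,S,e)])
for n,p in {'tipL1':t1(267,236),'tipL0':t1(400,242),'tipR2':t2(287,235),'tipR1':t2(422,230),'tipR0':t2(556,227)}.items(): print(n,onz(T,*p,.204).round(4))
for n,p in {'hb L':[t1(87,190),t1(195,191)],'hb R':[t2(228,189),t2(341,188)]}.items(): print(n,[onz(T,*q,.1895).round(4) for q in p])
H=[onz(T,*t1(*q),.044) for q in[(565,430),(637,441),(628,507),(556,495)]]
c=np.mean(H,0); e=onz(T,*t1(630,270),.022)
print('head',c.round(4),'corners',np.round(H,4).tolist(),'end',e.round(4),np.degrees(np.arctan2(*(e-c)[1::-1])),np.linalg.norm((e-c)[:2]))
E
python3 m1.py
```

```text
heelL top mid [0.3602 0.2743 0.095 ] len 0.094 ang 77.3 | scene mid [0.3586 0.2826 0.095 ] 0.083 | tri [array([0.371, 0.321, 0.096]), np.float64(0.001642971073139264), array([0.353, 0.233, 0.104]), np.float64(0.011833940747508384)]
soleL top mid [0.4106 0.1605 0.095 ] len 0.084 ang 105.2 | scene mid [0.4096 0.1644 0.095 ] 0.08 | tri [array([0.4  , 0.202, 0.097]), np.float64(0.0015487848355633881), array([0.422, 0.122, 0.099]), np.float64(0.004809827311358904)]
soleR top mid [ 0.4033 -0.1588  0.095 ] len 0.085 ang 102.8 | scene mid [ 0.4031 -0.1643  0.095 ] 0.093 | tri [array([ 0.394, -0.118,  0.093]), np.float64(0.0003520614342548915), array([ 0.411, -0.205,  0.093]), np.float64(0.010267810261323233)]
heelR top mid [ 0.3557 -0.2737  0.095 ] len 0.094 ang 92.7 | scene mid [ 0.3555 -0.2776  0.095 ] 0.081 | tri [array([ 0.352, -0.232,  0.091]), np.float64(0.009520841400722192), array([ 0.358, -0.319,  0.097]), np.float64(0.002065042383505733)]
railL top mid [0.6612 0.2567 0.192 ] len 0.272 ang 88.1 | scene mid [0.6585 0.2587 0.192 ] 0.274 | tri [array([0.666, 0.393, 0.195]), np.float64(0.001674086349769883), array([0.656, 0.12 , 0.197]), np.float64(0.0006299993975170814)]
railR top mid [ 0.6651 -0.2504  0.192 ] len 0.272 ang 90.8 | scene mid [ 0.6648 -0.248   0.192 ] 0.269 | tri [array([ 0.663, -0.114,  0.192]), np.float64(0.0008403736821652024), array([ 0.667, -0.384,  0.194]), np.float64(0.0034837033918453924)]
tipL1 [0.5696 0.2582 0.204 ]
tipL0 [0.5646 0.1583 0.204 ]
tipR2 [ 0.5685 -0.1499  0.204 ]
tipR1 [ 0.5718 -0.2506  0.204 ]
tipR0 [ 0.5736 -0.3504  0.204 ]
hb L [array([0.6071, 0.3983, 0.1895]), array([0.6059, 0.316 , 0.1895])]
hb R [array([ 0.6054, -0.1072,  0.1895]), array([ 0.6058, -0.1925,  0.1895])]
head [0.3959 0.0136 0.044 ] corners [[0.4272, 0.0393, 0.044], [0.418, -0.0197, 0.044], [0.3642, -0.0121, 0.044], [0.3741, 0.0468, 0.044]] end [ 0.561  -0.0146  0.022 ] -9.705667025316622 0.16756560553641248
```

```bash
python3 - <<'E'
from h import *
d=cam('top'); crop(d,'t3.png',262,168,308,214,13)
d=cam('scene'); crop(d,'s3.png',275,230,330,295,10)
E
```

```text
(no output)
```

View pics/t3.png

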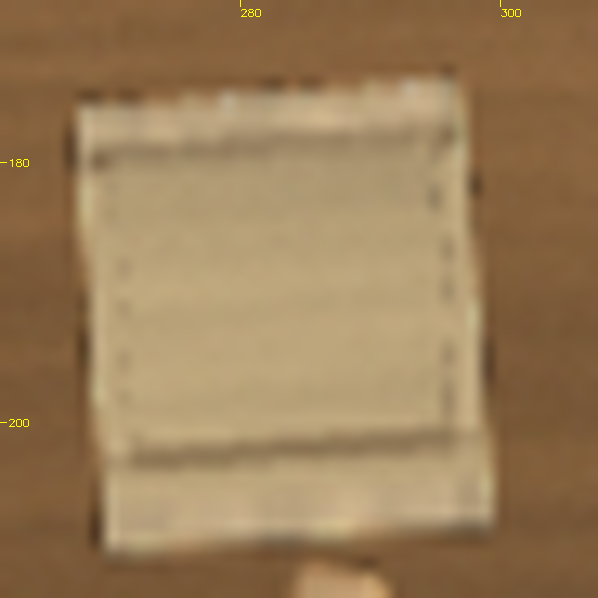

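View pics/s3.png

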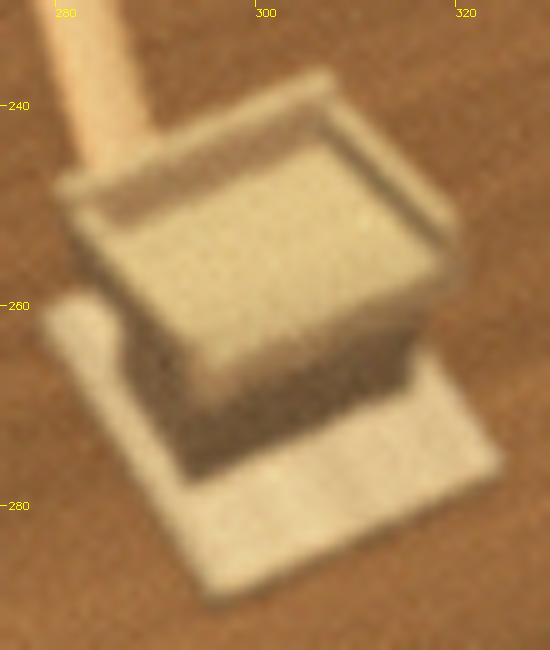

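```bash
python3 - <<'E'
from h import *
T=cam('top');S=cam('scene')
t=lambda x,y:(x/13+261.5,y/13+167.5)
s=lambda x,y:(x/10+274.5,y/10+229.5)
f=lambda d,p,z:onz(d,*p,z)
c1,c2=f(T,t(128,460),.0624),f(T,t(480,437),.0624)
u1,u2=f(T,t(90,160),.0864),f(T,t(460,135),.0864)
print('lip corner',c1.round(4),c2.round(4),'upper',u1.round(4),u2.round(4))
L1,L2=f(T,t(103,550),.081-.0),f(T,t(492,527),.081); print('lip outer top',L1.round(4),L2.round(4))
F1,F2=f(T,t(80,160),.0995),f(T,t(463,135),.0995);print('fence upper',F1.round(4),F2.round(4))
m=(L1+L2)/2;n=(F1+F2)/2;print('axis',m,n,np.degrees(np.arctan2(*(n-m)[1::-1])))
for a,b in((c1,c2),(u1,u2),(L1,L2)): d=a-b;print(np.degrees(np.arctan2(d[1],d[0]))-90)
# scene: board/lip inner corner, far end
c1,c2=f(S,s(120,235),.0624),f(S,s(325,145),.0624); print('scene lip corner',c2.round(4),c1.round(4))
u1,u2=f(S,s(190,375),.0864),f(S,s(445,265),.0864); print('scene upper end',u2.round(4),u1.round(4))
l1,l2=f(S,s(60,190),.081),f(S,s(325,72),.081);print('scene lip top',l2.round(4),l1.round(4))
E
```

```text
lip corner [0.5838 0.035  0.0624] [ 0.5889 -0.0481  0.0624] upper [0.6515 0.0431 0.0864] [ 0.657  -0.0433  0.0864]
lip outer top [0.5605 0.0404 0.081 ] [ 0.5655 -0.0503  0.081 ]
fence upper [0.6495 0.045  0.0995] [ 0.6549 -0.0437  0.0995]
axis [ 0.56300994 -0.00498162  0.081     ] [0.65215705 0.00065716 0.0995    ] 3.619279487786681
3.5085915590082806
3.6160359564510145
3.158082525625858
scene lip corner [0.5847 0.0349 0.0624] [ 0.59   -0.033   0.0624]
scene upper end [0.6507 0.0398 0.0864] [ 0.6556 -0.0412  0.0864]
scene lip top [0.5728 0.0397 0.081 ] [ 0.5806 -0.0479  0.081 ]
```

```bash
cat > go.py <<'E'
from h import *
def show():
    s=ctrl.get_state(); R=Ro.from_rotvec(s['tool_rot']).as_matrix()
    y=R[:,1]
    print('t',round(s['time'],2),'pos',np.round(s['position'],4),'jawyaw',np.degrees(np.arctan2(y[1],y[0])).round(1),'z',R[:,2].round(3),'q',np.round(s['joint_positions'],2),'F',np.round(s['ft_force'],1),'w',round(s['grip_width'],3))
    return np.array(s['position']),R
def plan(*pts,yaw=None,tilt=0.):
    # pts world waypoints at constant current orientation; then final orientation: jaw yaw, tilt about tool y
    p,R=show()
    for q in pts:
        print('  to',q,'tool off mm',(R.T@(np.array(q)-p)*1000).round(1)); p=np.array(q)
    if yaw is not None:
        f=np.radians(yaw);Y=np.array([np.cos(f),np.sin(f),0]);Z=np.array([0,0,-1.]);G=np.array([np.cross(Y,Z),Y,Z]).T@Ro.from_euler('y',tilt,degrees=True).as_matrix()
        print('  rotvec deg in tool',np.degrees(Ro.from_matrix(R.T@G).as_rotvec()).round(1))
E
python3 -c "
from go import *
plan((.415,.143,.2),yaw=15)"
```

```text
t 0.5 pos [0.282  0.5856 0.2305] jawyaw 64.3 z [ 0. -0. -1.] q [-1.11  0.32 -0.07  1.45  0.02  1.37 -0.06] F [-1.7  0.8  0.6] w 1.003
  to (0.415, 0.143, 0.2) tool off mm [-311.8 -341.1   30.6]
  rotvec deg in tool [ 0.   0.  49.3]
```

Call:
{"name": "carry_out", "arguments": {
  "rows": [
    {"offset": [-0.0312,-0.0341,0.003],"rot": [0,0,0],"gripper": 0.6},
    {"offset": [-0.0312,-0.0341,0.003],"rot": [0,0,0],"gripper": 0.6},
    {"offset": [-0.0312,-0.0341,0.003],"rot": [0,0,0],"gripper": 0.6},
    {"offset": [-0.0312,-0.0341,0.003],"rot": [0,0,0],"gripper": 0.6},
    {"offset": [-0.0312,-0.0341,0.003],"rot": [0,0,0],"gripper": 0.6},
    {"offset": [-0.0312,-0.0341,0.003],"rot": [0,0,0],"gripper": 0.6},
    {"offset": [-0.0312,-0.0341,0.003],"rot": [0,0,0],"gripper": 0.6},
    {"offset": [-0.0312,-0.0341,0.003],"rot": [0,0,0],"gripper": 0.6},
    {"offset": [-0.0312,-0.0341,0.003],"rot": [0,0,0],"gripper": 0.6},
    {"offset": [-0.031,-0.0341,0.0036],"rot": [0,0,0],"gripper": 0.6}
  ],
  "grip_force": 50
}}

```text
time: 1.75
position: [0.4155, 0.1417, 0.2003]
tool_rot: [0.699, 3.062, 0.002]
ft_force: [1.7, 1.5, 0.1]
grip_width: 0.599
```

Call:
{"name": "carry_out", "arguments": {
  "rows": [
    {"offset": [0,0,0],"rot": [0,0,7],"gripper": 0.6},
    {"offset": [0,0,0],"rot": [0,0,7],"gripper": 0.6},
    {"offset": [0,0,0],"rot": [0,0,7],"gripper": 0.6},
    {"offset": [0,0,0],"rot": [0,0,7],"gripper": 0.6},
    {"offset": [0,0,0],"rot": [0,0,7],"gripper": 0.6},
    {"offset": [0,0,0],"rot": [0,0,7],"gripper": 0.6},
    {"offset": [0,0,0],"rot": [0,0,7.3],"gripper": 0.6},
    {"offset": [0,0,0],"rot": [0,0,0],"gripper": 0.6}
  ]
}}

```text
time: 2.75
position: [0.4151, 0.1431, 0.2002]
tool_rot: [1.911, 2.493, 0.001]
ft_force: [0.1, -0.5, 0.0]
grip_width: 0.603
```

```bash
python3 -c "
from go import *
plan((.4152,.1427,.084),yaw=15)
d=cam('top');crop(d,'t4.png',160,190,300,300)
d=cam('scene');crop(d,'s4.png',280,120,430,240)"
```

```text
t 2.75 pos [0.4151 0.1431 0.2002] jawyaw 15.1 z [ 0.  0. -1.] q [-0.63 -0.12  0.22  1.99  0.03  1.27 -0.16] F [ 0.1 -0.5  0. ] w 0.603
  to (0.4152, 0.1427, 0.084) tool off mm [ -0.4  -0.  116.2]
  rotvec deg in tool [ 0.  -0.   0.1]
```

View pics/s4.png

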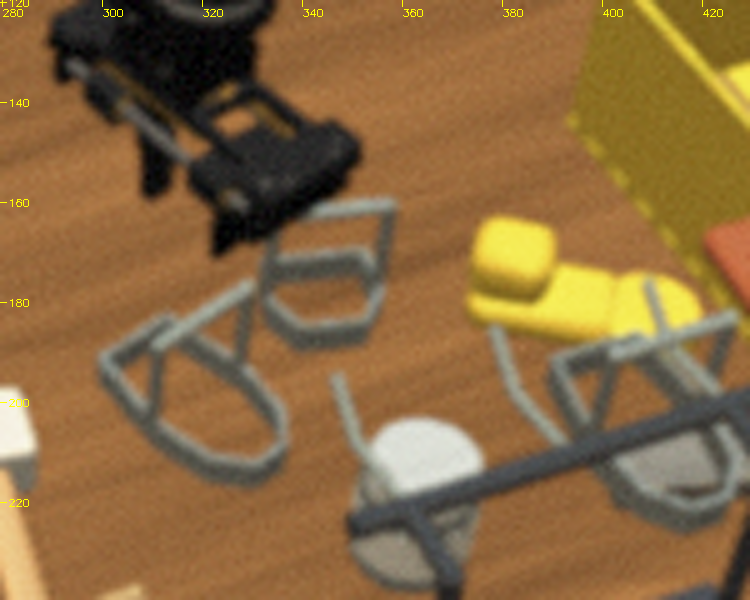

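Call:
{"name": "carry_out", "arguments": {
  "rows": [
    {"offset": [0,0,0.029],"rot": [0,0,0],"gripper": 0.6},
    {"offset": [0,0,0.029],"rot": [0,0,0],"gripper": 0.6},
    {"offset": [0,0,0.029],"rot": [0,0,0],"gripper": 0.6},
    {"offset": [0,0,0.029],"rot": [0,0,0],"gripper": 0.6},
    {"offset": [0,0,0],"rot": [0,0,0],"gripper": 0.6},
    {"offset": [0,0,0],"rot": [0,0,0],"gripper": 0.0},
    {"offset": [0,0,0],"rot": [0,0,0],"gripper": 0.0},
    {"offset": [0,0,0],"rot": [0,0,0],"gripper": 0.0},
    {"offset": [0,0,0],"rot": [0,0,0],"gripper": 0.0},
    {"offset": [0,0,0],"rot": [0,0,0],"gripper": 0.0}
  ],
  "grip_force": 50
}}

```text
time: 4.1
position: [0.4153, 0.1432, 0.0842]
tool_rot: [1.912, 2.492, 0.001]
ft_force: [2.5, 0.2, 0.8]
grip_width: 0.119
```

```bash
python3 -c "
from go import *
show()
d=cam('scene');crop(d,'s5.png',280,120,430,240)"
```

```text
t 4.1 pos [0.4153 0.1432 0.0842] jawyaw 15.0 z [ 0.001  0.    -1.   ] q [-0.62 -0.    0.23  2.13  0.    1.01 -0.13] F [2.5 0.2 0.8] w 0.119
```

View pics/s5.png

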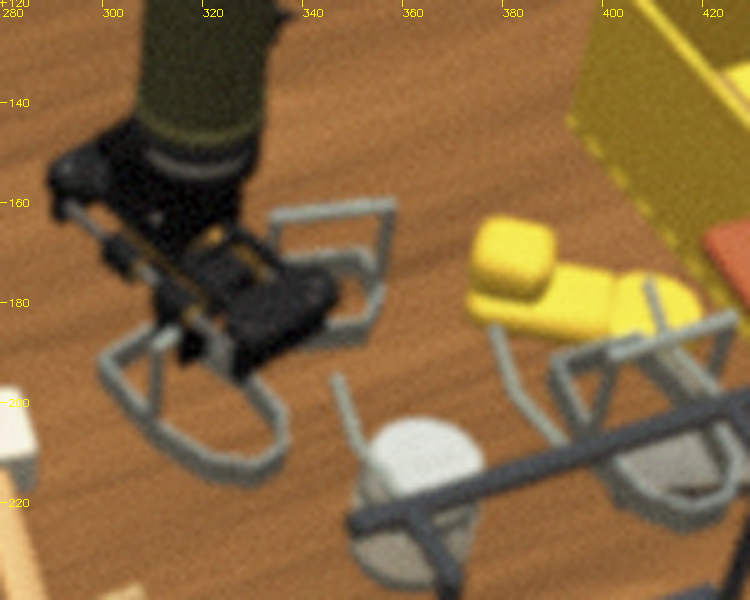

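Call:
{"name": "carry_out", "arguments": {
  "rows": [
    {"offset": [0,0,-0.01],"rot": [0,0,0],"gripper": 0},
    {"offset": [0,0,-0.025],"rot": [0,0,0],"gripper": 0},
    {"offset": [0,0,-0.035],"rot": [0,0,0],"gripper": 0},
    {"offset": [0,0,-0.035],"rot": [0,0,0],"gripper": 0},
    {"offset": [0,0,-0.026],"rot": [0,0,0],"gripper": 0},
    {"offset": [0,0,-0.01],"rot": [0,0,0],"gripper": 0},
    {"offset": [0,0,0],"rot": [0,0,6],"gripper": 0},
    {"offset": [0,0,0],"rot": [0,0,6],"gripper": 0},
    {"offset": [0,0,0],"rot": [0,0,5],"gripper": 0},
    {"offset": [0,0,0],"rot": [0,0,0],"gripper": 0}
  ]
}}

```text
time: 5.4
position: [0.4143, 0.1428, 0.2239]
tool_rot: [-2.259, -2.183, 0.003]
ft_force: [-0.1, -0.5, -3.7]
grip_width: 0.099
```

```bash
python3 -c "
from go import *
plan((.52,.239,.225),(.6023,.239,.225),(.6023,.239,.18),yaw=-2)
d=cam('top');crop(d,'t6.png',160,170,300,290)
d=cam('scene');crop(d,'s6.png',280,100,430,220)"
```

```text
t 5.4 pos [0.4143 0.1428 0.2239] jawyaw -2.0 z [-0.002 -0.001 -1.   ] q [-0.61 -0.14  0.2   1.96  0.03  1.32 -0.45] F [-0.1 -0.5 -3.7] w 0.099
  to (0.52, 0.239, 0.225) tool off mm [ 99.8 102.3  -1.4]
  to (0.6023, 0.239, 0.225) tool off mm [ 2.8 82.3 -0.2]
  to (0.6023, 0.239, 0.18) tool off mm [ 0.1  0.1 45. ]
  rotvec deg in tool [-0.1  0.1  0. ]
```

View pics/s6.png

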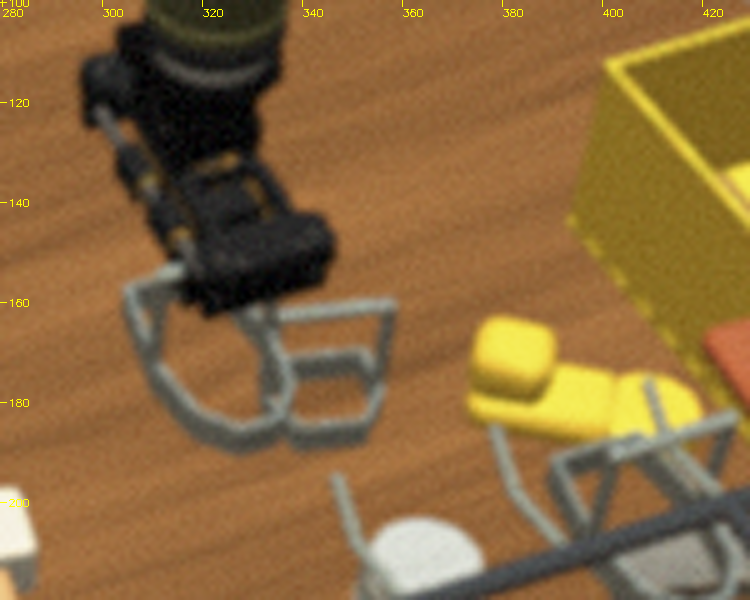

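View pics/t6.png

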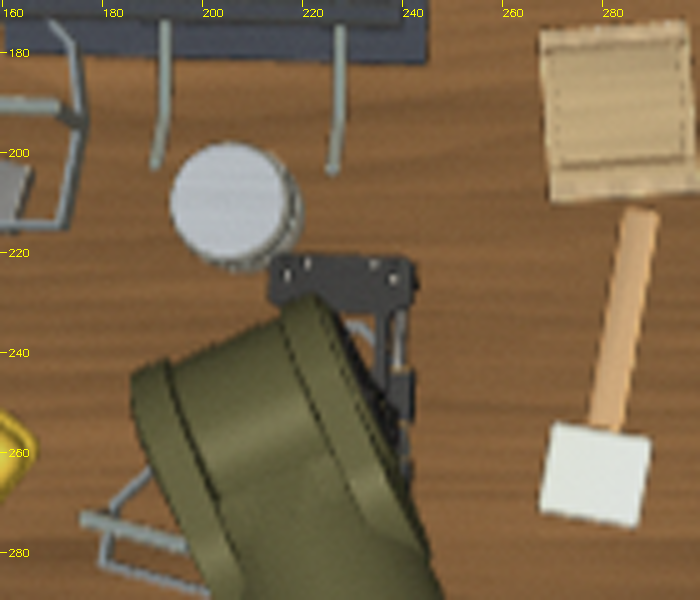

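```bash
python3 -c "
from go import *
d=cam('scene')
for y in(-.023,-.018,0,.02,.063): print(y,proj(d,(.414,.1428+y,.235)).round(1))
a,b=proj(d,(.415,.12,.235)),0
print(onz(d,305,157.5,.2355))
"
```

```text
-0.023 [310.7 155.8]
-0.018 [312.3 155.3]
0 [317.9 153.6]
0.02 [324.  151.6]
0.063 [337.1 147.6]
[0.41429761 0.10123048 0.2355    ]
```

```bash
python3 -c "
from go import *
d=cam('scene')
print(proj(d,(.4153,.1432,.076)),proj(d,(.4143,.1428,.216)))
crop(d,'s7.png',295,130,350,195,9)"
```

```text
[315.16895708 190.13533593] [317.53100577 158.27444801]
```

View pics/s7.png

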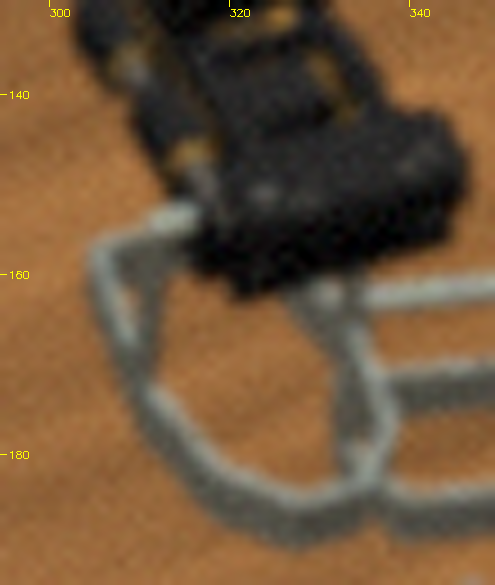

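Call:
{"name": "carry_out", "arguments": {
  "rows": [
    {"offset": [0.02,0.02,0],"rot": [0,0,0],"gripper": 0},
    {"offset": [0.02,0.02,0],"rot": [0,0,0],"gripper": 0},
    {"offset": [0.02,0.02,-0.001],"rot": [0,0,0],"gripper": 0},
    {"offset": [0.02,0.021,0],"rot": [0,0,0],"gripper": 0},
    {"offset": [0.02,0.021,0],"rot": [0,0,0],"gripper": 0},
    {"offset": [0,0,0],"rot": [0,0,0],"gripper": 0}
  ]
}}

```text
time: 6.35
position: [0.5212, 0.2412, 0.2252]
tool_rot: [2.257, 2.185, -0.0]
ft_force: [-0.8, -0.7, -3.5]
grip_width: 0.097
```

Call:
{"name": "carry_out", "arguments": {
  "rows": [
    {"offset": [0.0005,0.016,0],"rot": [0,0,0],"gripper": 0},
    {"offset": [0.0005,0.016,0],"rot": [0,0,0],"gripper": 0},
    {"offset": [0.0005,0.016,0],"rot": [0,0,0],"gripper": 0},
    {"offset": [0.0005,0.016,0],"rot": [0,0,0],"gripper": 0},
    {"offset": [0.0005,0.016,0],"rot": [0,0,0],"gripper": 0},
    {"offset": [0,0,0],"rot": [0,0,0],"gripper": 0}
  ]
}}

```text
time: 7.1
position: [0.6021, 0.2381, 0.2256]
tool_rot: [2.262, 2.179, -0.001]
ft_force: [-0.1, 0.1, -4.5]
grip_width: 0.097
```

```bash
python3 -c "
from go import *
plan((.6023,.239,.225),(.6023,.239,.18),yaw=-2)
d=cam('scene');crop(d,'s8.png',320,120,440,240)"
```

```text
t 7.1 pos [0.6021 0.2381 0.2256] jawyaw -2.1 z [ 0.    -0.001 -1.   ] q [-0.59  0.32  0.22  1.47 -0.07  1.36 -0.41] F [-0.1  0.1 -4.5] w 0.097
  to (0.6023, 0.239, 0.225) tool off mm [0.9 0.2 0.6]
  to (0.6023, 0.239, 0.18) tool off mm [ 0. -0. 45.]
  rotvec deg in tool [ 0.   0.1 -0.1]
```

View pics/s8.png

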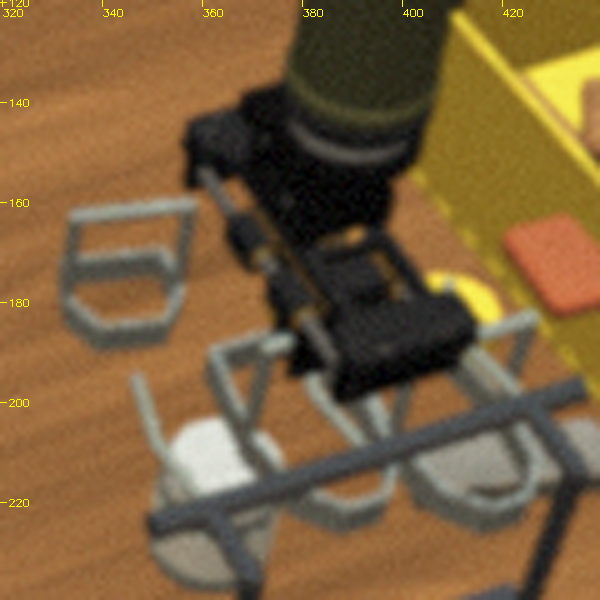

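Call:
{"name": "carry_out", "arguments": {
  "rows": [
    {"offset": [0.0009,0,0.012],"rot": [0,0,0],"gripper": 0},
    {"offset": [0,0,0.012],"rot": [0,0,0],"gripper": 0},
    {"offset": [0,0,0.012],"rot": [0,0,0],"gripper": 0},
    {"offset": [0,0,0.008],"rot": [0,0,0],"gripper": 0},
    {"offset": [0,0,0.002],"rot": [0,0,0],"gripper": 0},
    {"offset": [0,0,0],"rot": [0,0,0],"gripper": 0}
  ]
}}

```text
time: 7.9
position: [0.6011, 0.24, 0.1804]
tool_rot: [2.26, 2.181, 0.002]
ft_force: [1.2, -0.1, -2.7]
grip_width: 0.098
```

Call:
{"name": "carry_out", "arguments": {
  "rows": [
    {"offset": [0,0,0.0015],"rot": [0,0,0],"gripper": 0},
    {"offset": [0,0,0],"rot": [0,0,0],"gripper": 0.16},
    {"offset": [0,0,0],"rot": [0,0,0],"gripper": 0.25},
    {"offset": [0,0,0],"rot": [0,0,0],"gripper": 0.35},
    {"offset": [0,0,0],"rot": [0,0,0],"gripper": 0.35}
  ]
}}

```text
time: 8.52
position: [0.6004, 0.2402, 0.1784]
tool_rot: [-2.26, -2.182, 0.0]
ft_force: [0.3, -0.8, -1.2]
grip_width: 0.332
```

Call:
{"name": "carry_out", "arguments": {
  "rows": [
    {"offset": [0,0,-0.012],"rot": [0,0,0],"gripper": 0.35},
    {"offset": [0,0,-0.02],"rot": [0,0,0],"gripper": 0.35},
    {"offset": [0,0,-0.03],"rot": [0,0,0],"gripper": 0.35},
    {"offset": [0,0,-0.03],"rot": [0,0,0],"gripper": 0.35},
    {"offset": [0,-0.04,0],"rot": [0,0,0],"gripper": 0.35},
    {"offset": [0,-0.05,0],"rot": [0,0,0],"gripper": 0.5},
    {"offset": [0,-0.05,0],"rot": [0,0,0],"gripper": 1},
    {"offset": [0,0,0],"rot": [0,0,0],"gripper": 1}
  ]
}}

```text
time: 9.52
position: [0.4579, 0.2463, 0.2727]
tool_rot: [-2.255, -2.186, -0.004]
ft_force: [0.8, 0.1, 0.1]
grip_width: 0.604
```

```bash
python3 -c "
from go import *
show()
d=cam('scene');crop(d,'s9.png',260,120,440,250)
d=cam('top');crop(d,'t9.png',120,140,300,280)"
```

```text
t 9.53 pos [0.4579 0.2463 0.2727] jawyaw -1.8 z [ 0.001  0.003 -1.   ] q [-0.7   0.02  0.16  1.71 -0.01  1.4  -0.57] F [0.8 0.1 0.1] w 0.604
```

View pics/s9.png

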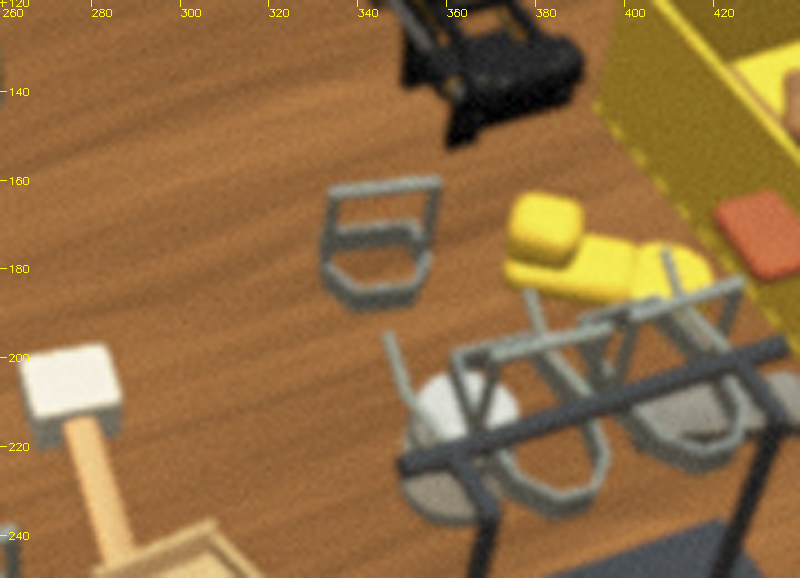

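View pics/t9.png

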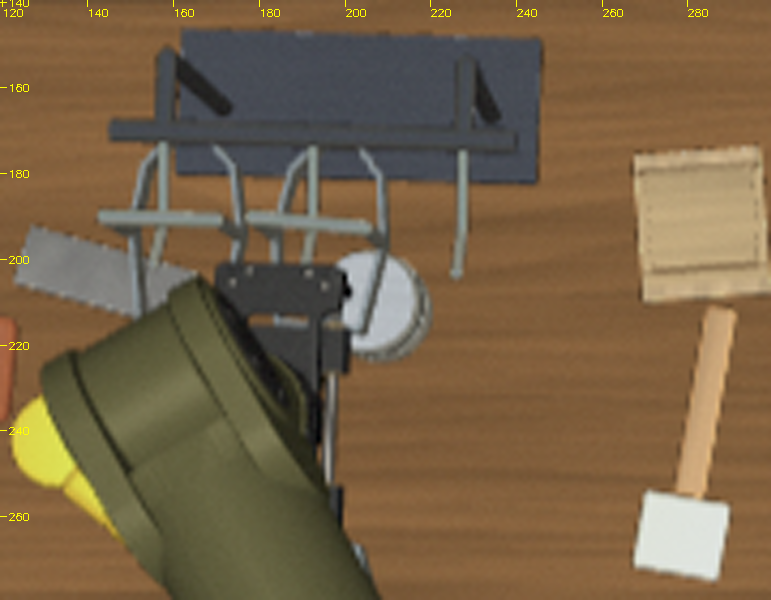

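```bash
python3 -c "
from go import *
plan((.445,.0113,.2),yaw=81)"
```

```text
t 9.62 pos [0.4613 0.2451 0.2724] jawyaw -2.0 z [ 0.003  0.002 -1.   ] q [-0.7   0.03  0.16  1.71 -0.    1.4  -0.57] F [0.1 0.6 0. ] w 0.692
  to (0.445, 0.0113, 0.2) tool off mm [-234.4   -8.4   72. ]
  rotvec deg in tool [  0.2   0.  -83. ]
```

Call:
{"name": "carry_out", "arguments": {
  "rows": [
    {"offset": [-0.0293,-0.001,0.009],"rot": [0,0,0],"gripper": 1},
    {"offset": [-0.0293,-0.001,0.009],"rot": [0,0,0],"gripper": 1},
    {"offset": [-0.0293,-0.001,0.009],"rot": [0,0,0],"gripper": 1},
    {"offset": [-0.0293,-0.001,0.009],"rot": [0,0,0],"gripper": 1},
    {"offset": [-0.0293,-0.001,0.009],"rot": [0,0,0],"gripper": 1},
    {"offset": [-0.0293,-0.001,0.009],"rot": [0,0,0],"gripper": 1},
    {"offset": [-0.0293,-0.001,0.009],"rot": [0,0,0],"gripper": 1},
    {"offset": [-0.0293,-0.001,0.009],"rot": [0,0,0],"gripper": 1},
    {"offset": [0,0,0],"rot": [0,0,0],"gripper": 1}
  ]
}}

```text
time: 10.75
position: [0.4452, 0.0077, 0.1987]
tool_rot: [2.267, 2.174, -0.001]
ft_force: [0.1, 0.8, 0.6]
grip_width: 1.003
```

Call:
{"name": "carry_out", "arguments": {
  "rows": [
    {"offset": [0,0,0],"rot": [0,0,-9],"gripper": 1},
    {"offset": [0,0,0],"rot": [0,0,-9],"gripper": 1},
    {"offset": [0,0,0],"rot": [0,0,-9],"gripper": 1},
    {"offset": [0,0,0],"rot": [0,0,-9],"gripper": 1},
    {"offset": [0,0,0],"rot": [0,0,-9],"gripper": 1},
    {"offset": [0,0,0],"rot": [0,0,-9],"gripper": 1},
    {"offset": [0,0,0],"rot": [0,0,-9],"gripper": 1},
    {"offset": [0,0,0],"rot": [0,0,-9],"gripper": 1},
    {"offset": [0,0,0],"rot": [0,0,-9],"gripper": 1},
    {"offset": [0,0,0],"rot": [0,0,-2],"gripper": 1}
  ]
}}

```text
time: 12.0
position: [0.4455, 0.0114, 0.1992]
tool_rot: [0.247, 3.131, 0.0]
ft_force: [-0.2, -0.1, -0.5]
grip_width: 0.996
```

Call:
{"name": "carry_out", "arguments": {
  "rows": [
    {"offset": [0,0,0],"rot": [0,5,0],"gripper": 1},
    {"offset": [0,0,0],"rot": [0,5,0],"gripper": 1},
    {"offset": [0,0,0],"rot": [0,0,0],"gripper": 1}
  ]
}}

```text
time: 12.38
position: [0.4458, 0.0108, 0.1982]
tool_rot: [-0.237, -2.958, -0.017]
ft_force: [-0.5, -0.7, 0.9]
grip_width: 1.001
```

```bash
python3 -c "
from go import *
plan((.4108,.0113,.09),(.4108,.0113,.028),yaw=81,tilt=10)
d=cam('scene');crop(d,'s10.png',200,100,360,230)"
```

```text
t 12.38 pos [0.4458 0.0108 0.1982] jawyaw 80.8 z [-0.172  0.025 -0.985] q [-0.58  0.03  0.53  1.87 -0.05  1.42  1.38] F [-0.5 -0.7  0.9] w 1.001
  to (0.4108, 0.0113, 0.09) tool off mm [ 15.3  -4.9 112.5]
  to (0.4108, 0.0113, 0.028) tool off mm [-10.8   0.1  61.1]
  rotvec deg in tool [-0.1  0.  -0.2]
```

View pics/s10.png

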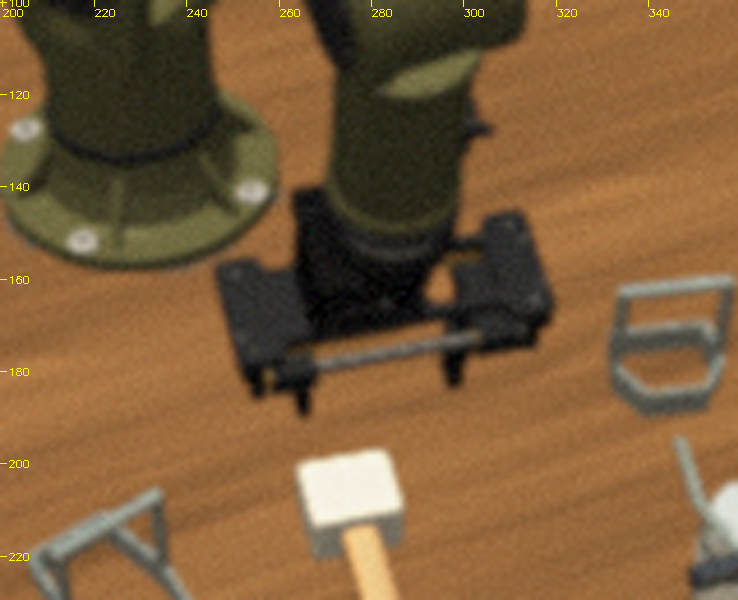

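Call:
{"name": "carry_out", "arguments": {
  "rows": [
    {"offset": [0.0038,-0.0012,0.028],"rot": [0,0,0],"gripper": 1},
    {"offset": [0.0038,-0.0012,0.028],"rot": [0,0,0],"gripper": 1},
    {"offset": [0.0038,-0.0012,0.028],"rot": [0,0,0],"gripper": 1},
    {"offset": [0.0038,-0.0012,0.028],"rot": [0,0,0],"gripper": 1},
    {"offset": [0,0,0],"rot": [0,0,0],"gripper": 1},
    {"offset": [0,0,0],"rot": [0,0,0],"gripper": 1}
  ]
}}

```text
time: 13.18
position: [0.4106, 0.0119, 0.092]
tool_rot: [-0.233, -2.961, -0.022]
ft_force: [0.6, -0.1, 0.1]
grip_width: 1.003
```

```bash
python3 -c "
from go import *
plan((.4108,.0113,.028),yaw=81,tilt=10)
d=cam('scene');crop(d,'s11.png',230,130,330,230)"
```

```text
t 13.18 pos [0.4106 0.0119 0.092 ] jawyaw 81.0 z [-0.169  0.028 -0.985] q [-0.57  0.07  0.53  2.07 -0.07  1.19  1.41] F [ 0.6 -0.1  0.1] w 1.003
  to (0.4108, 0.0113, 0.028) tool off mm [-11.2  -0.6  63. ]
  rotvec deg in tool [ 0.1  0.1 -0. ]
```

View pics/s11.png

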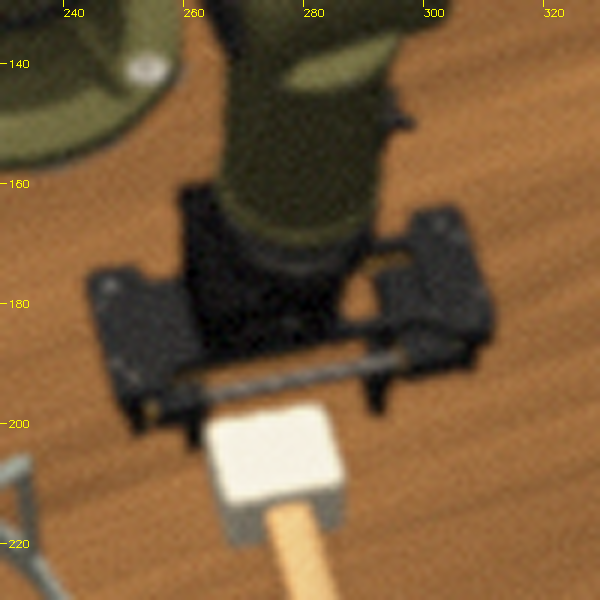

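Call:
{"name": "carry_out", "arguments": {
  "rows": [
    {"offset": [-0.0028,0,0.0158],"rot": [0,0,0],"gripper": 1},
    {"offset": [-0.0028,0,0.0158],"rot": [0,0,0],"gripper": 1},
    {"offset": [-0.0028,0,0.0158],"rot": [0,0,0],"gripper": 1},
    {"offset": [-0.0028,0,0.0156],"rot": [0,0,0],"gripper": 1},
    {"offset": [0,0,0],"rot": [0,0,0],"gripper": 1}
  ]
}}

```text
time: 13.85
position: [0.4084, 0.0114, 0.0253]
tool_rot: [-0.233, -2.955, -0.018]
ft_force: [-0.8, 0.2, -0.2]
grip_width: 1.0
```

```bash
python3 -c "
from go import *
plan((.4108,.0113,.028),yaw=81,tilt=10)
d=cam('scene');crop(d,'s12.png',230,150,330,230)"
```

```text
t 13.85 pos [0.4084 0.0114 0.0253] jawyaw 81.0 z [-0.175  0.026 -0.984] q [-0.55  0.18  0.53  2.12 -0.14  1.05  1.47] F [-0.8  0.2 -0.2] w 1.0
  to (0.4108, 0.0113, 0.028) tool off mm [-1.8  0.3 -3. ]
  rotvec deg in tool [-0.1 -0.2 -0. ]
```

View pics/s12.png

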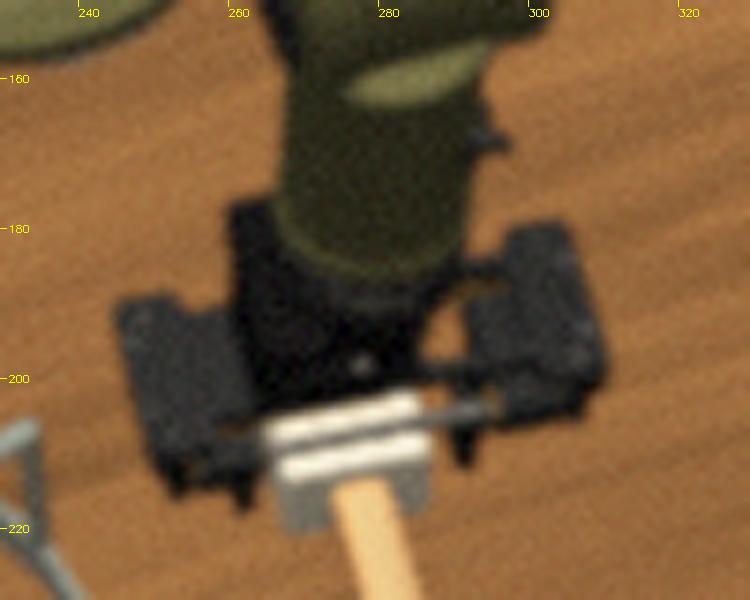

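Call:
{"name": "carry_out", "arguments": {
  "rows": [
    {"offset": [-0.0018,0,-0.003],"rot": [0,0,0],"gripper": 1},
    {"offset": [0,0,0],"rot": [0,0,0],"gripper": 0.5},
    {"offset": [0,0,0],"rot": [0,0,0],"gripper": 0.5},
    {"offset": [0,0,0],"rot": [0,0,0],"gripper": 0.5},
    {"offset": [0,0,0],"rot": [0,0,0],"gripper": 0.5},
    {"offset": [0,0,0],"rot": [0,0,0],"gripper": 0.5}
  ],
  "grip_force": 45
}}

```text
time: 14.65
position: [0.4121, 0.011, 0.0296]
tool_rot: [-0.233, -2.958, -0.02]
ft_force: [-0.6, -1.2, 2.8]
grip_width: 0.733
```

```bash
python3 -c "
from go import *
show()
d=cam('scene');crop(d,'s13.png',230,150,330,230)"
```

```text
t 14.65 pos [0.4121 0.011  0.0296] jawyaw 81.0 z [-0.171  0.027 -0.985] q [-0.55  0.18  0.53  2.11 -0.14  1.06  1.47] F [-0.6 -1.2  2.8] w 0.733
```

View pics/s13.png

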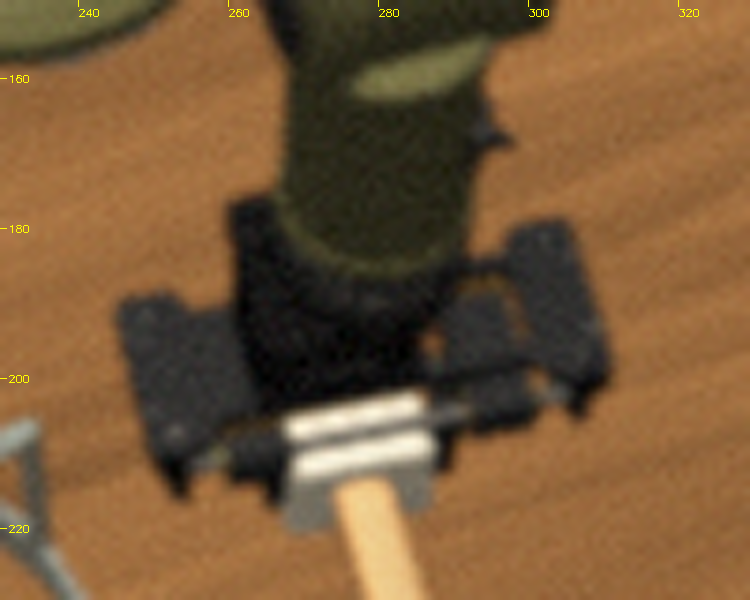

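Call:
{"name": "carry_out", "arguments": {
  "rows": [
    {"offset": [0.002,0,-0.01],"rot": [0,0,0],"gripper": 0.5},
    {"offset": [0.004,0,-0.025],"rot": [0,0,0],"gripper": 0.5},
    {"offset": [0.006,0,-0.035],"rot": [0,0,0],"gripper": 0.5},
    {"offset": [0.006,0,-0.035],"rot": [0,0,0],"gripper": 0.5},
    {"offset": [0.006,0,-0.035],"rot": [0,0,0],"gripper": 0.5},
    {"offset": [0.006,0,-0.035],"rot": [0,0,0],"gripper": 0.5},
    {"offset": [0.004,0,-0.025],"rot": [0,0,0],"gripper": 0.5},
    {"offset": [0.002,0,-0.015],"rot": [0,0,0],"gripper": 0.5},
    {"offset": [0,0,0],"rot": [0,0,0],"gripper": 0.5}
  ]
}}

```text
time: 15.82
position: [0.4141, 0.0111, 0.2478]
tool_rot: [-0.233, -2.959, -0.021]
ft_force: [-0.1, -0.6, -5.0]
grip_width: 0.731
```

```bash
python3 -c "
from go import *
plan((.48,-.002,.235),yaw=93.5,tilt=-10)
d=cam('scene');crop(d,'s14.png',200,70,360,200)"
```

```text
t 15.82 pos [0.4141 0.0111 0.2478] jawyaw 81.0 z [-0.17   0.028 -0.985] q [-0.6  -0.08  0.51  1.86 -0.    1.52  1.33] F [-0.1 -0.6 -5. ] w 0.731
  to (0.48, -0.002, 0.235) tool off mm [-68.3  -2.6   1. ]
  rotvec deg in tool [  0.  -19.9 -12.6]
```

View pics/s14.png

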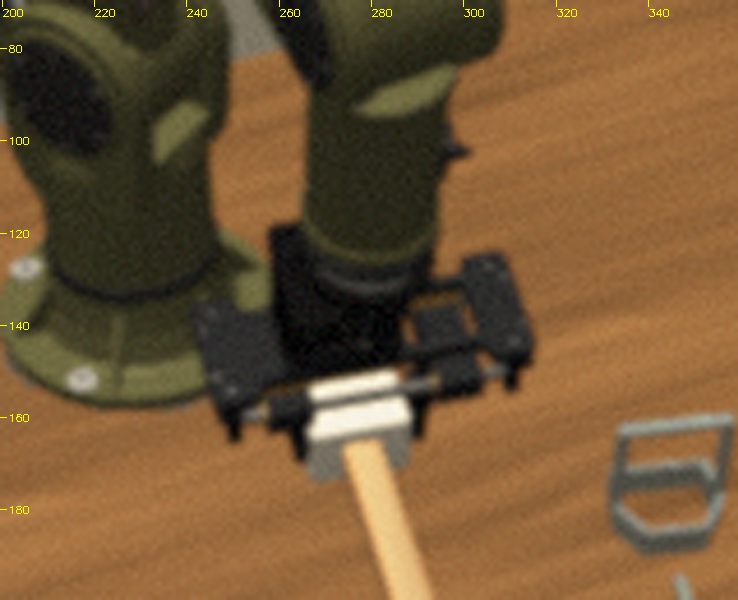

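Mallet held. Move forward then turn.

Call:
{"name": "carry_out", "arguments": {
  "rows": [
    {"offset": [-0.022,-0.001,0],"rot": [0,0,0],"gripper": 0.5},
    {"offset": [-0.023,-0.001,0],"rot": [0,0,0],"gripper": 0.5},
    {"offset": [-0.023,-0.001,0.001],"rot": [0,0,0],"gripper": 0.5},
    {"offset": [0,0,0],"rot": [0,-4,-2.5],"gripper": 0.5},
    {"offset": [0,0,0],"rot": [0,-4,-2.5],"gripper": 0.5},
    {"offset": [0,0,0],"rot": [0,-4,-2.5],"gripper": 0.5},
    {"offset": [0,0,0],"rot": [0,-4,-2.5],"gripper": 0.5},
    {"offset": [0,0,0],"rot": [0,-4,-2.5],"gripper": 0.5},
    {"offset": [0,0,0],"rot": [0,0,0],"gripper": 0.5}
  ]
}}

```text
time: 17.0
position: [0.4771, -0.0024, 0.2328]
tool_rot: [-0.089, 2.969, 0.009]
ft_force: [0.6, -0.2, -5.0]
grip_width: 0.732
```

```bash
python3 -c "
from go import *
plan((.6045,-.0023,.235),(.6045,-.0023,.1528),(.6216,-.0013,.1058),yaw=93.5,tilt=-10)
d=cam('scene');crop(d,'s15.png',200,90,360,220)
d=cam('top');crop(d,'t15.png',220,150,340,270)"
```

```text
t 17.0 pos [ 0.4771 -0.0024  0.2328] jawyaw 93.4 z [ 0.171  0.011 -0.985] q [-0.61 -0.23  0.49  2.01  0.13  1.17  1.47] F [ 0.6 -0.2 -5. ] w 0.732
  to (0.6045, -0.0023, 0.235) tool off mm [-125.7   -7.5   19.6]
  to (0.6045, -0.0023, 0.1528) tool off mm [14.1 -0.  81. ]
  to (0.6216, -0.0013, 0.1058) tool off mm [-8.8 -0.1 49.2]
  rotvec deg in tool [ 0.  -0.2 -0.1]
```

View pics/s15.png

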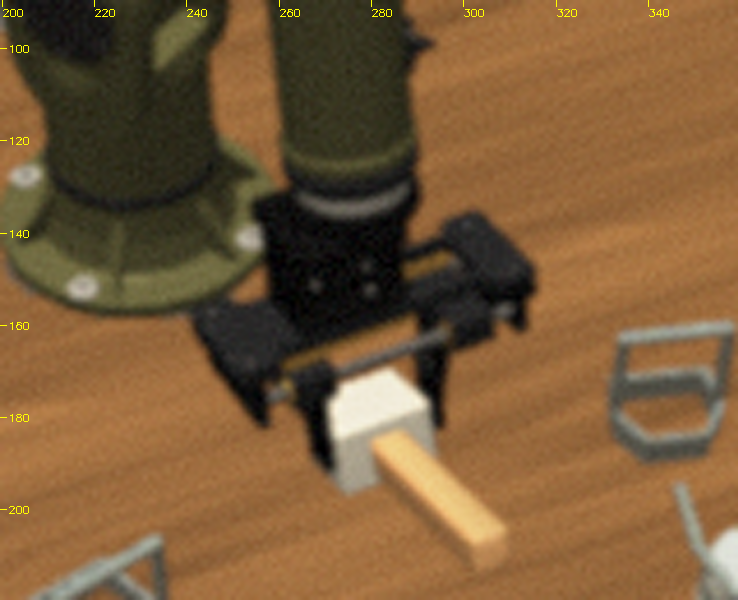

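View pics/t15.png

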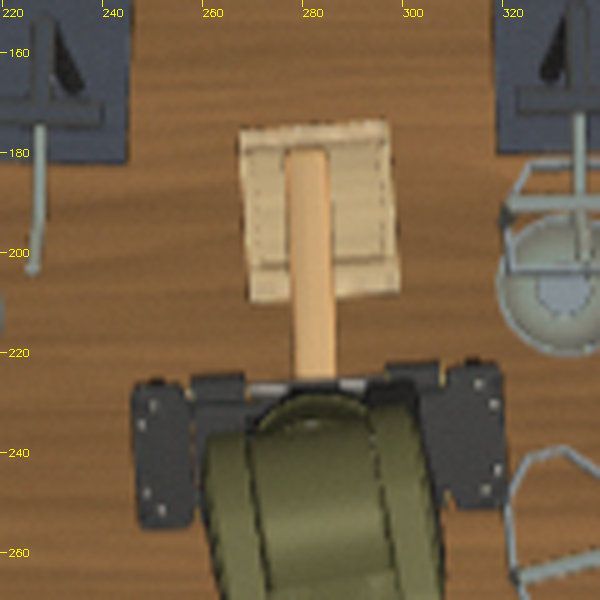

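Call:
{"name": "carry_out", "arguments": {
  "rows": [
    {"offset": [-0.025,-0.0015,0.004],"rot": [0,0,0],"gripper": 0.5},
    {"offset": [-0.025,-0.0015,0.004],"rot": [0,0,0],"gripper": 0.5},
    {"offset": [-0.025,-0.0015,0.004],"rot": [0,0,0],"gripper": 0.5},
    {"offset": [-0.025,-0.0015,0.004],"rot": [0,0,0],"gripper": 0.5},
    {"offset": [-0.0257,-0.0015,0.0036],"rot": [0,0,0],"gripper": 0.5},
    {"offset": [0,0,0],"rot": [0,0,0],"gripper": 0.5}
  ]
}}

```text
time: 17.85
position: [0.6083, -0.0021, 0.2361]
tool_rot: [-0.089, 2.967, 0.004]
ft_force: [0.7, -0.0, -5.0]
grip_width: 0.731
```

Call:
{"name": "carry_out", "arguments": {
  "rows": [
    {"offset": [0.0035,0,0.02],"rot": [0,0,0],"gripper": 0.5},
    {"offset": [0.0035,0,0.02],"rot": [0,0,0],"gripper": 0.5},
    {"offset": [0.0035,0,0.02],"rot": [0,0,0],"gripper": 0.5},
    {"offset": [0.0035,0,0.02],"rot": [0,0,0],"gripper": 0.5},
    {"offset": [0,0,0],"rot": [0,0,0],"gripper": 0.5}
  ]
}}

```text
time: 18.48
position: [0.6049, -0.0023, 0.1536]
tool_rot: [-0.089, 2.97, 0.006]
ft_force: [-0.3, -0.3, -4.3]
grip_width: 0.732
```

```bash
python3 -c "
from go import *
plan((.6216,-.0013,.1058),yaw=93.5,tilt=-10)
d=cam('scene');crop(d,'s16.png',240,150,380,280)
d=cam('top');crop(d,'t16.png',220,120,340,240)"
```

```text
t 18.48 pos [ 0.6049 -0.0023  0.1536] jawyaw 93.4 z [ 0.169  0.009 -0.986] q [-0.58  0.17  0.59  1.84 -0.12  1.    1.69] F [-0.3 -0.3 -4.3] w 0.732
  to (0.6216, -0.0013, 0.1058) tool off mm [-8.4 -0.  50. ]
  rotvec deg in tool [-0.1 -0.3 -0.1]
```

View pics/s16.png

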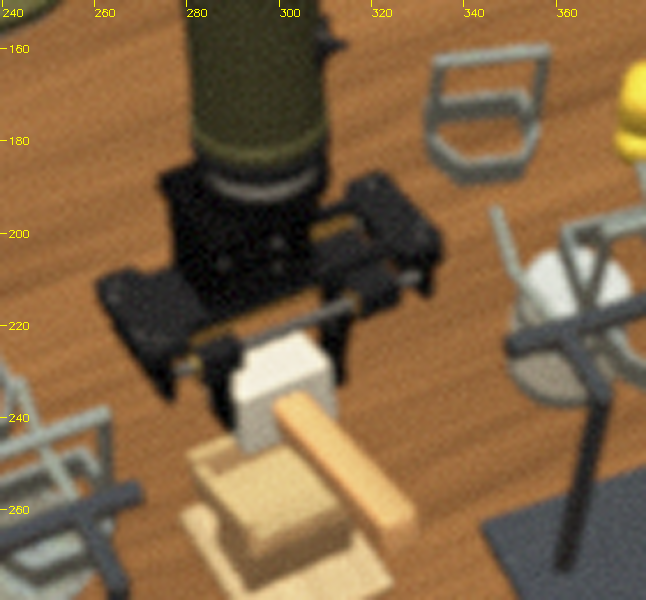

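View pics/t16.png

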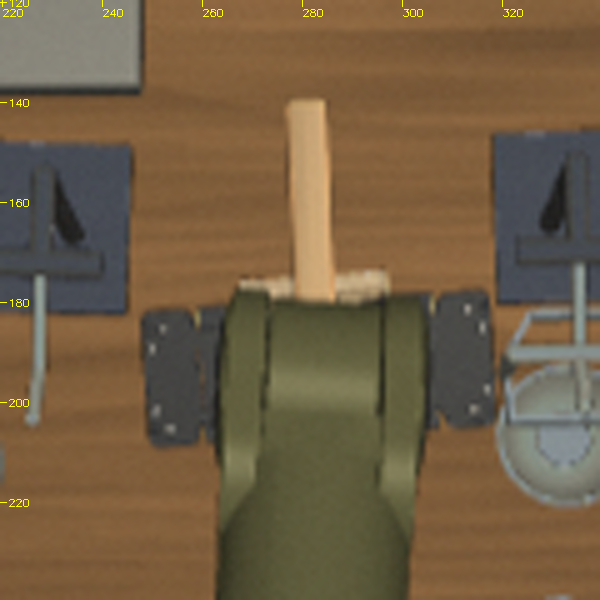

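Call:
{"name": "carry_out", "arguments": {
  "rows": [
    {"offset": [-0.0018,0,0.011],"rot": [0,0,0],"gripper": 0.5},
    {"offset": [-0.0018,0,0.011],"rot": [0,0,0],"gripper": 0.5},
    {"offset": [-0.0018,0,0.011],"rot": [0,0,0],"gripper": 0.5},
    {"offset": [-0.0018,0,0.009],"rot": [0,0,0],"gripper": 0.5},
    {"offset": [-0.0008,0,0.005],"rot": [0,0,0],"gripper": 0.5},
    {"offset": [0,0,0],"rot": [0,0,0],"gripper": 0.5}
  ]
}}

```text
time: 19.32
position: [0.6229, -0.0014, 0.1107]
tool_rot: [-0.089, 2.965, 0.007]
ft_force: [0.0, 0.2, -4.5]
grip_width: 0.733
```

```bash
python3 -c "
from go import *
plan((.6216,-.0013,.1058),yaw=93.5,tilt=-10)
d=cam('scene');crop(d,'s17.png',260,190,360,280)"
```

```text
t 19.32 pos [ 0.6229 -0.0014  0.1107] jawyaw 93.4 z [ 0.174  0.01  -0.985] q [-0.55  0.25  0.58  1.85 -0.19  0.92  1.74] F [ 0.   0.2 -4.5] w 0.733
  to (0.6216, -0.0013, 0.1058) tool off mm [2.1 0.2 4.6]
  rotvec deg in tool [-0.   0.  -0.1]
```

View pics/s17.png

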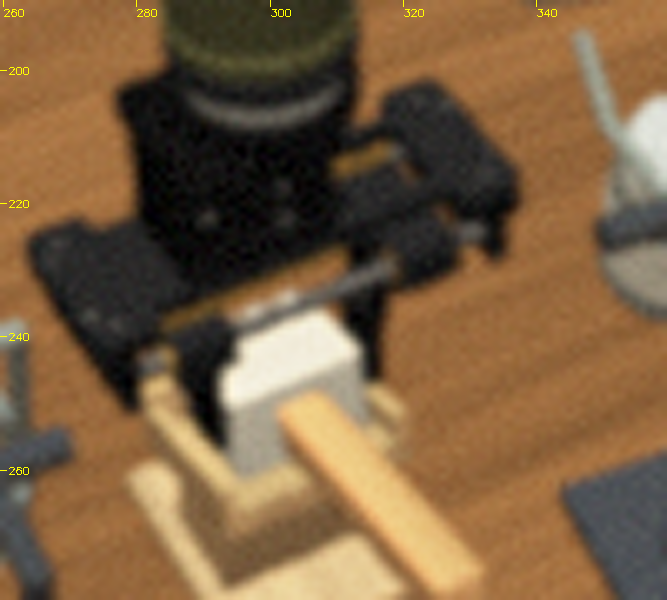

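Call:
{"name": "carry_out", "arguments": {
  "rows": [
    {"offset": [0.0008,0,0.002],"rot": [0,0,0],"gripper": 0.5},
    {"offset": [0.0008,0,0.002],"rot": [0,0,0],"gripper": 0.5},
    {"offset": [0,0,0],"rot": [0,0,0],"gripper": 0.5}
  ]
}}

```text
time: 19.75
position: [0.622, -0.0014, 0.1069]
tool_rot: [-0.089, 2.965, 0.008]
ft_force: [-0.5, 0.1, -4.5]
grip_width: 0.729
```

Call:
{"name": "carry_out", "arguments": {
  "rows": [
    {"offset": [0,0,0.0015],"rot": [0,0,0],"gripper": 0.5},
    {"offset": [0,0,0],"rot": [0,0,0],"gripper": 0.5}
  ]
}}

```text
time: 20.0
position: [0.6225, -0.0014, 0.1065]
tool_rot: [-0.089, 2.964, 0.009]
ft_force: [-4.8, -0.7, 3.6]
grip_width: 0.734
```

```bash
python3 -c "
from go import *
show()
d=cam('scene');crop(d,'s18.png',260,190,360,280)"
```

```text
t 20.0 pos [ 0.6225 -0.0014  0.1065] jawyaw 93.4 z [ 0.175  0.011 -0.985] q [-0.54  0.26  0.58  1.85 -0.19  0.91  1.74] F [-4.8 -0.7  3.6] w 0.734
```

View pics/s18.png

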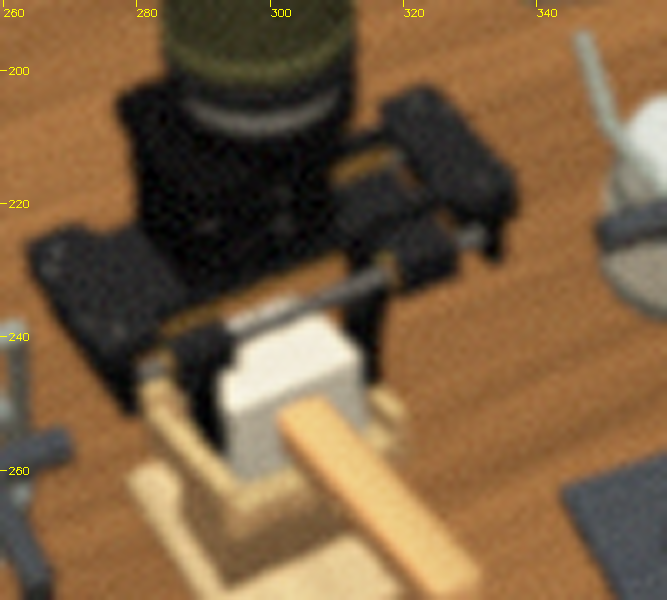

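Call:
{"name": "carry_out", "arguments": {
  "rows": [
    {"offset": [0,0,0],"rot": [0,0,0],"gripper": 0.8},
    {"offset": [0,0,0],"rot": [0,0,0],"gripper": 0.9},
    {"offset": [0,0,0],"rot": [0,0,0],"gripper": 0.9},
    {"offset": [0,0,-0.01],"rot": [0,0,0],"gripper": 0.9},
    {"offset": [0,0,-0.02],"rot": [0,0,0],"gripper": 0.9},
    {"offset": [0,0,-0.03],"rot": [0,0,0],"gripper": 0.9},
    {"offset": [0,0,-0.04],"rot": [0,0,0],"gripper": 0.9},
    {"offset": [0,0,-0.04],"rot": [0,0,0],"gripper": 0.9},
    {"offset": [0,0,0],"rot": [0,0,0],"gripper": 0.6}
  ]
}}

```text
time: 21.18
position: [0.6001, -0.0033, 0.2492]
tool_rot: [-0.087, 2.955, 0.011]
ft_force: [0.4, 0.2, 0.0]
grip_width: 0.849
```

```bash
python3 -c "
from go import *
show()
d=cam('scene');crop(d,'s19.png',260,190,360,280)"
```

```text
t 21.18 pos [ 0.6001 -0.0033  0.2492] jawyaw 93.4 z [ 0.183  0.012 -0.983] q [-0.61  0.06  0.6   1.74 -0.05  1.16  1.64] F [0.4 0.2 0. ] w 0.849
```

View pics/s19.png

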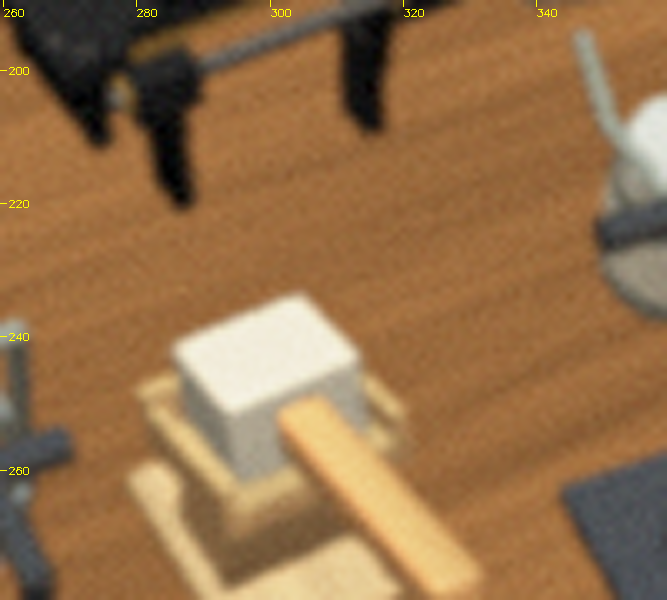

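```bash
python3 -c "
from go import *
plan((.5,-.1,.26),yaw=12)"
```

```text
t 21.23 pos [ 0.599  -0.0031  0.2467] jawyaw 93.4 z [ 0.18   0.012 -0.984] q [-0.61  0.07  0.6   1.74 -0.05  1.16  1.64] F [-0.3  0.8 -0.6] w 0.819
  to (0.5, -0.1, 0.26) tool off mm [100.5 -90.9 -32.1]
  rotvec deg in tool [ 7.4  8.5 81.2]
```

Call:
{"name": "carry_out", "arguments": {
  "rows": [
    {"offset": [0.025,-0.0227,-0.008],"rot": [0,0,0],"gripper": 0.6},
    {"offset": [0.025,-0.0227,-0.008],"rot": [0,0,0],"gripper": 0.6},
    {"offset": [0.025,-0.0227,-0.008],"rot": [0,0,0],"gripper": 0.6},
    {"offset": [0.025,-0.0227,-0.008],"rot": [0,0,0],"gripper": 0.6},
    {"offset": [0,0,0],"rot": [0.9,1.1,10.15],"gripper": 0.6},
    {"offset": [0,0,0],"rot": [0.9,1.1,10.15],"gripper": 0.6},
    {"offset": [0,0,0],"rot": [0.9,1.1,10.15],"gripper": 0.6},
    {"offset": [0,0,0],"rot": [0.9,1.1,10.15],"gripper": 0.6},
    {"offset": [0,0,0],"rot": [0.9,1.1,10.15],"gripper": 0.6},
    {"offset": [0,0,0],"rot": [0.9,1.1,10.15],"gripper": 0.6}
  ]
}}

```text
time: 22.48
position: [0.499, -0.0996, 0.2567]
tool_rot: [1.504, 2.713, -0.0]
ft_force: [0.4, -0.2, 0.1]
grip_width: 0.598
```

Call:
{"name": "carry_out", "arguments": {
  "rows": [
    {"offset": [0,0,0],"rot": [0.9,1.1,10.15],"gripper": 0.6},
    {"offset": [0,0,0],"rot": [0.9,1,10.15],"gripper": 0.6},
    {"offset": [0,0,0],"rot": [0,0,0],"gripper": 0.6}
  ]
}}

```text
time: 22.85
position: [0.4993, -0.1, 0.2567]
tool_rot: [-1.971, -2.437, 0.005]
ft_force: [-0.8, 0.6, -0.1]
grip_width: 0.597
```

```bash
python3 -c "
from go import *
plan((.48,.04,.26),yaw=12)
d=cam('scene');crop(d,'s20.png',150,120,330,260)
d=cam('top');crop(d,'t20.png',260,160,430,290)"
```

```text
t 22.85 pos [ 0.4993 -0.1     0.2567] jawyaw 12.1 z [-0.007  0.002 -1.   ] q [-0.44 -0.    0.59  1.77  0.    1.38  0.36] F [-0.8  0.6 -0.1] w 0.597
  to (0.48, 0.04, 0.26) tool off mm [140.9  10.4  -2.9]
  rotvec deg in tool [-0.4 -0.2  0.1]
```

View pics/s20.png

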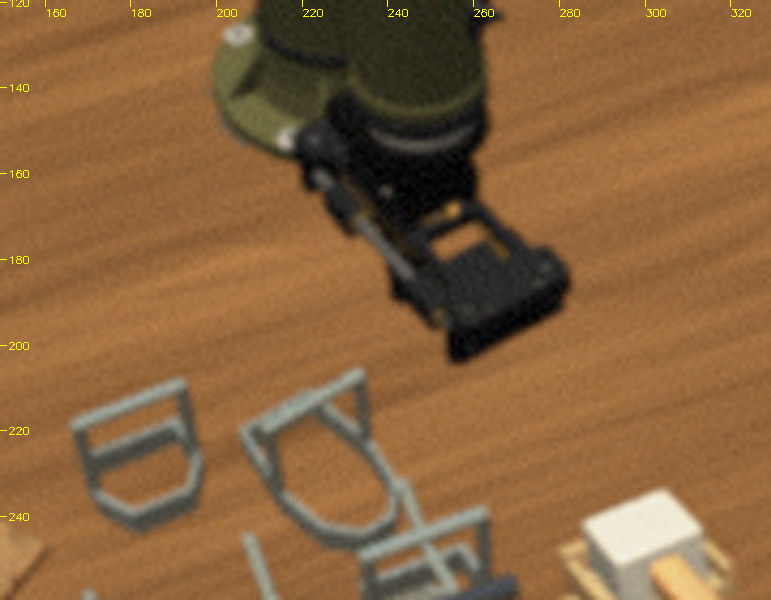

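View pics/t20.png

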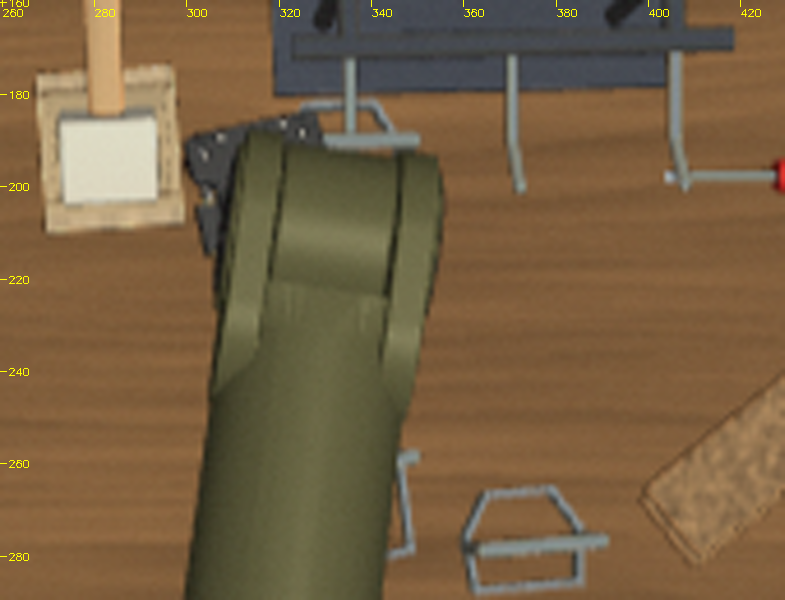

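```bash
python3 -c "
from go import *
d=cam('scene')
a,b=onz(d,210.7,219.9,.097),onz(d,234,206.8,.097);e=b-a;print(a,b,(a+b)/2,np.linalg.norm(e),np.degrees(np.arctan2(e[1],e[0])))
a,b=onz(d,167.5,218.5,.097),onz(d,192.5,208.5,.097);e=b-a;print(a,b,(a+b)/2,np.linalg.norm(e),np.degrees(np.arctan2(e[1],e[0])))
d=cam('top')
f=lambda x,y:(x/4.618+259.5,y/4.618+159.5)
H=[onz(d,*f(*q),z) for q,z in [((60,120),.123),((155,115),.123),((62,204),.104),((158,200),.104)]]
print(np.round(H,4),np.mean(H,0))
plan((.4095,-.18,.26))
"
```

```text
[ 0.41494294 -0.20014769  0.097     ] [ 0.39499385 -0.11979277  0.097     ] [ 0.40496839 -0.15997023  0.097     ] 0.08279419322530038 103.94249487695915
[ 0.35932122 -0.31543684  0.097     ] [ 0.35181997 -0.23632522  0.097     ] [ 0.35557059 -0.27588103  0.097     ] 0.07946645129466165 95.41651319515876
[[ 0.6286  0.0299  0.123 ]
 [ 0.6316 -0.0311  0.123 ]
 [ 0.5765  0.0292  0.104 ]
 [ 0.5789 -0.033   0.104 ]] [ 0.60388936 -0.0012344   0.1135    ]
t 23.05 pos [ 0.4993 -0.0996  0.2573] jawyaw 12.1 z [-0.006  0.002 -1.   ] q [-0.44 -0.    0.59  1.77  0.    1.38  0.36] F [-0.7  0.  -0.1] w 0.599
  to (0.4095, -0.18, 0.26) tool off mm [ -59.7 -104.7   -2.4]
```

Call:
{"name": "carry_out", "arguments": {
  "rows": [
    {"offset": [-0.0148,-0.026,0.01],"rot": [0,0,-1.2],"gripper": 0.6},
    {"offset": [-0.0148,-0.026,0.02],"rot": [-0.3,0,0],"gripper": 0.6},
    {"offset": [-0.0148,-0.026,0.02],"rot": [0,0,0],"gripper": 0.6},
    {"offset": [-0.0148,-0.026,0.02],"rot": [0,0,0],"gripper": 0.6},
    {"offset": [0,0,0],"rot": [0,0,0],"gripper": 0.6}
  ]
}}

```text
time: 23.68
position: [0.4087, -0.1815, 0.1862]
tool_rot: [-1.951, -2.456, -0.003]
ft_force: [1.1, 0.3, -0.2]
grip_width: 0.599
```

```bash
python3 -c "
from go import *
plan((.4086,-.179,.17),(.4086,-.179,.084),yaw=13.3)
d=cam('scene');crop(d,'s21.png',150,120,330,260)"
```

```text
t 23.68 pos [ 0.4087 -0.1815  0.1862] jawyaw 13.1 z [-0.003  0.005 -1.   ] q [-0.36 -0.13  0.67  2.    0.08  1.25  0.51] F [ 1.1  0.3 -0.2] w 0.599
  to (0.4086, -0.179, 0.17) tool off mm [ 2.3  0.5 16.3]
  to (0.4086, -0.179, 0.084) tool off mm [-0.5  0.1 86. ]
  rotvec deg in tool [-0.1 -0.3 -0.2]
```

View pics/s21.png

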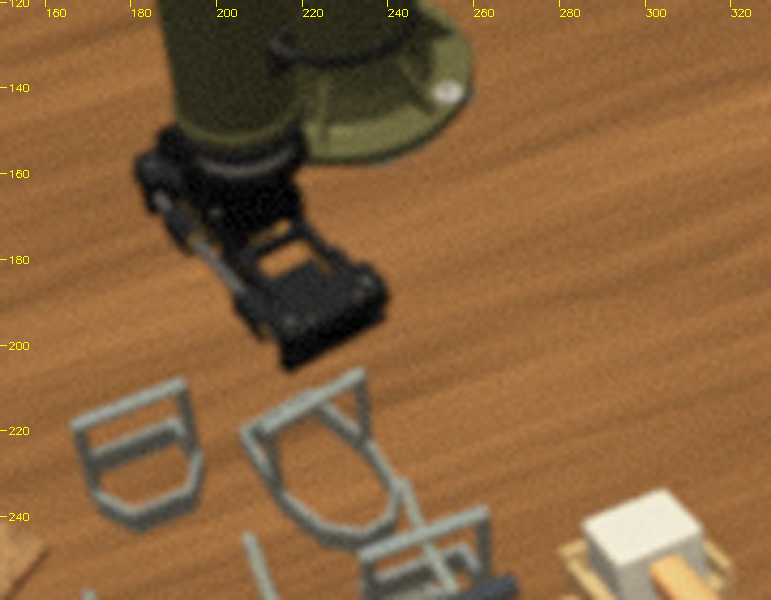

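Unmoved. Descend and grip.

Call:
{"name": "carry_out", "arguments": {
  "rows": [
    {"offset": [0.0018,0,0.022],"rot": [0,0,0],"gripper": 0.6},
    {"offset": [0,0,0.03],"rot": [0,0,0],"gripper": 0.6},
    {"offset": [0,0,0.03],"rot": [0,0,0],"gripper": 0.6},
    {"offset": [0,0,0.02],"rot": [0,0,0],"gripper": 0.6},
    {"offset": [0,0,0],"rot": [0,0,0],"gripper": 0.6},
    {"offset": [0,0,0],"rot": [0,0,0],"gripper": 0.0},
    {"offset": [0,0,0],"rot": [0,0,0],"gripper": 0.0},
    {"offset": [0,0,0],"rot": [0,0,0],"gripper": 0.0},
    {"offset": [0,0,0],"rot": [0,0,0],"gripper": 0.0},
    {"offset": [0,0,0],"rot": [0,0,0],"gripper": 0.0}
  ],
  "grip_force": 50
}}

```text
time: 24.98
position: [0.4104, -0.1784, 0.0856]
tool_rot: [-1.949, -2.46, -0.003]
ft_force: [-2.3, -2.3, 1.7]
grip_width: 0.118
```

Call:
{"name": "carry_out", "arguments": {
  "rows": [
    {"offset": [0,0,-0.01],"rot": [0,0,0],"gripper": 0},
    {"offset": [0,0,-0.025],"rot": [0,0,0],"gripper": 0},
    {"offset": [0,0,-0.035],"rot": [0,0,0],"gripper": 0},
    {"offset": [0,0,-0.035],"rot": [0,0,0],"gripper": 0},
    {"offset": [0,0,-0.035],"rot": [0,0,0],"gripper": 0},
    {"offset": [0,0,-0.025],"rot": [0,0,0],"gripper": 0},
    {"offset": [0,0,-0.01],"rot": [0,0,0],"gripper": 0},
    {"offset": [0,0,0],"rot": [0,0,0],"gripper": 0}
  ]
}}

```text
time: 25.98
position: [0.4108, -0.1789, 0.2604]
tool_rot: [-1.95, -2.46, -0.004]
ft_force: [-0.4, -0.7, -3.6]
grip_width: 0.098
```

```bash
python3 -c "
from go import *
plan((.46,-.05,.26),(.5,.139,.235),(.6023,.139,.235),yaw=-2)
d=cam('scene');crop(d,'s22.png',150,100,330,240)"
```

```text
t 25.98 pos [ 0.4108 -0.1789  0.2604] jawyaw 13.2 z [-0.001  0.004 -1.   ] q [-0.37 -0.19  0.65  1.89  0.11  1.4   0.48] F [-0.4 -0.7 -3.6] w 0.098
  to (0.46, -0.05, 0.26) tool off mm [114.3  77.3   0.9]
  to (0.5, 0.139, 0.235) tool off mm [174.8  82.1  25.7]
  to (0.6023, 0.139, 0.235) tool off mm [-23.4  99.6  -0.1]
  rotvec deg in tool [-0.  -0.2 15.2]
```

View pics/s22.png

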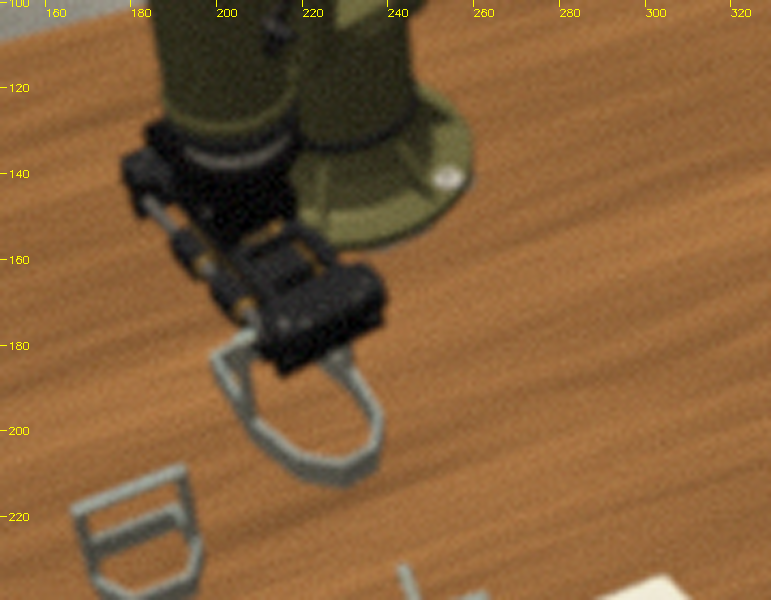

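Call:
{"name": "carry_out", "arguments": {
  "rows": [
    {"offset": [0.015,0.01,0],"rot": [0,0,0],"gripper": 0},
    {"offset": [0.025,0.017,0],"rot": [0,0,0],"gripper": 0},
    {"offset": [0.03,0.02,0],"rot": [0,0,0],"gripper": 0},
    {"offset": [0.03,0.02,0],"rot": [0,0,0],"gripper": 0},
    {"offset": [0.03,0.0155,0.004],"rot": [0,0,0],"gripper": 0},
    {"offset": [0.03,0.0145,0.004],"rot": [0,0,0],"gripper": 0},
    {"offset": [0.03,0.0145,0.004],"rot": [0,0,0],"gripper": 0},
    {"offset": [0.03,0.0145,0.004],"rot": [0,0,0],"gripper": 0},
    {"offset": [0.03,0.0145,0.004],"rot": [0,0,0],"gripper": 0},
    {"offset": [0.025,0.012,0.004],"rot": [0,0,0],"gripper": 0}
  ]
}}

```text
time: 27.28
position: [0.4955, 0.1268, 0.2358]
tool_rot: [-1.945, -2.461, -0.001]
ft_force: [-1.1, -1.1, -2.9]
grip_width: 0.097
```

Call:
{"name": "carry_out", "arguments": {
  "rows": [
    {"offset": [0.0137,0.007,0],"rot": [0,0,0],"gripper": 0},
    {"offset": [0,0,0],"rot": [0,0,5],"gripper": 0},
    {"offset": [0,0,0],"rot": [0,0,5],"gripper": 0},
    {"offset": [0,0,0],"rot": [0,0,5.2],"gripper": 0},
    {"offset": [0,0,0],"rot": [0,0,0],"gripper": 0}
  ]
}}

```text
time: 27.9
position: [0.4998, 0.1386, 0.2371]
tool_rot: [-2.257, -2.181, -0.001]
ft_force: [0.2, -0.1, -3.1]
grip_width: 0.098
```

```bash
python3 -c "
from go import *
plan((.5993,.139,.23),(.5993,.139,.178),yaw=-2)
d=cam('scene');crop(d,'s23.png',270,120,430,250)
d=cam('top');crop(d,'t23.png',150,140,300,260)"
```

```text
t 27.9 pos [0.4998 0.1386 0.2371] jawyaw -2.0 z [-0.002  0.003 -1.   ] q [-0.64  0.03  0.33  1.77 -0.01  1.34 -0.34] F [ 0.2 -0.1 -3.1] w 0.098
  to (0.5993, 0.139, 0.23) tool off mm [ 3.8 99.4  6.9]
  to (0.5993, 0.139, 0.178) tool off mm [-0.2  0.1 52. ]
  rotvec deg in tool [-0.1 -0.2  0. ]
```

View pics/s23.png

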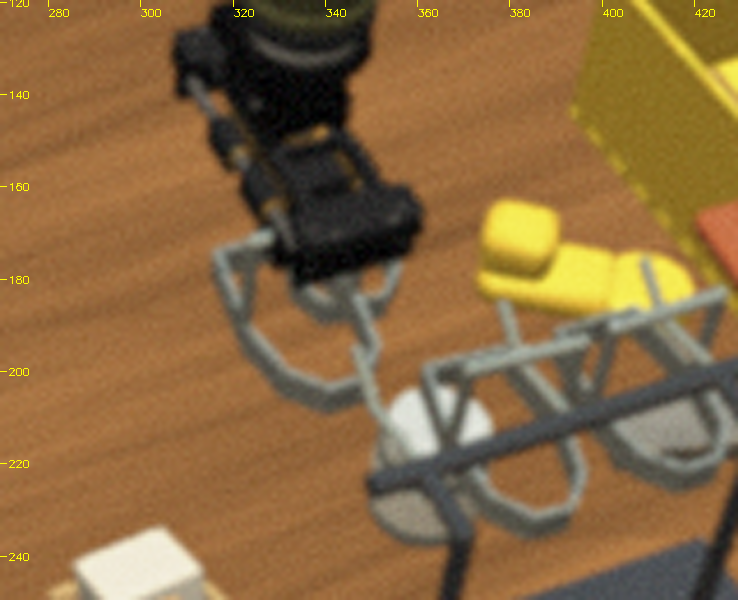

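View pics/t23.png

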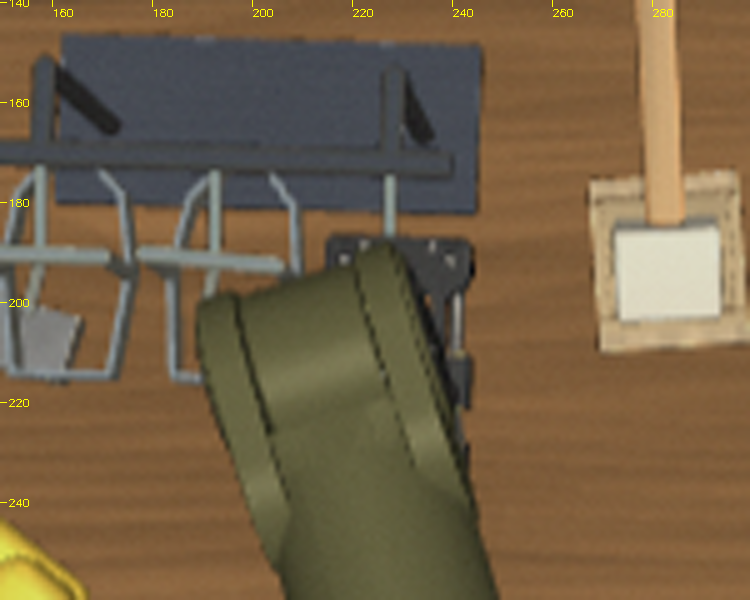

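Call:
{"name": "carry_out", "arguments": {
  "rows": [
    {"offset": [0.001,0.015,0.001],"rot": [0,0,0],"gripper": 0},
    {"offset": [0.001,0.02,0.001],"rot": [0,0,0],"gripper": 0},
    {"offset": [0.001,0.02,0.001],"rot": [0,0,0],"gripper": 0},
    {"offset": [0.001,0.02,0.001],"rot": [0,0,0],"gripper": 0},
    {"offset": [0,0.0144,0.001],"rot": [0,0,0],"gripper": 0},
    {"offset": [0,0.01,0.001],"rot": [0,0,0],"gripper": 0},
    {"offset": [0,0,0],"rot": [0,0,0],"gripper": 0}
  ]
}}

```text
time: 28.88
position: [0.6, 0.1389, 0.231]
tool_rot: [-2.258, -2.18, -0.002]
ft_force: [-1.0, 0.8, -3.0]
grip_width: 0.101
```

```bash
python3 -c "
from go import *
plan((.5993,.139,.23),(.5993,.139,.178),yaw=-2)
d=cam('scene');crop(d,'s24.png',290,150,410,260)"
```

```text
t 28.88 pos [0.6    0.1389 0.231 ] jawyaw -2.0 z [-0.001  0.003 -1.   ] q [-0.57  0.25  0.37  1.55 -0.1   1.35 -0.23] F [-1.   0.8 -3. ] w 0.101
  to (0.5993, 0.139, 0.23) tool off mm [ 0.  -0.7  1. ]
  to (0.5993, 0.139, 0.178) tool off mm [-0.2  0.1 52. ]
  rotvec deg in tool [-0.1 -0.2 -0. ]
```

View pics/s24.png

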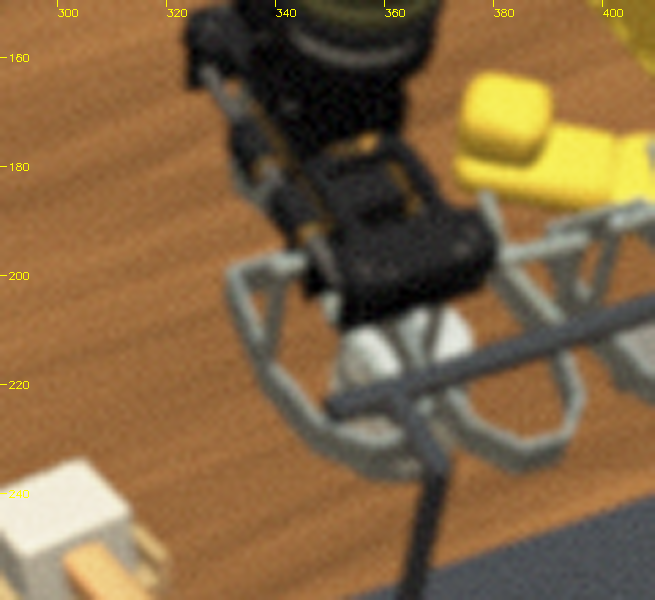

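Call:
{"name": "carry_out", "arguments": {
  "rows": [
    {"offset": [0,0,0.012],"rot": [0,0,0],"gripper": 0},
    {"offset": [0,0,0.014],"rot": [0,0,0],"gripper": 0},
    {"offset": [0,0,0.012],"rot": [0,0,0],"gripper": 0},
    {"offset": [0,0,0.01],"rot": [0,0,0],"gripper": 0},
    {"offset": [0,0,0.004],"rot": [0,0,0],"gripper": 0},
    {"offset": [0,0,0],"rot": [0,0,0],"gripper": 0}
  ]
}}

```text
time: 29.68
position: [0.6, 0.1395, 0.1801]
tool_rot: [-2.258, -2.18, -0.005]
ft_force: [0.1, -0.2, -1.1]
grip_width: 0.094
```

Call:
{"name": "carry_out", "arguments": {
  "rows": [
    {"offset": [0,0,0.001],"rot": [0,0,0],"gripper": 0},
    {"offset": [0,0,0],"rot": [0,0,0],"gripper": 0.16},
    {"offset": [0,0,0],"rot": [0,0,0],"gripper": 0.25},
    {"offset": [0,0,0],"rot": [0,0,0],"gripper": 0.35},
    {"offset": [0,0,0],"rot": [0,0,0],"gripper": 0.35}
  ]
}}

```text
time: 30.3
position: [0.5996, 0.1395, 0.1783]
tool_rot: [-2.257, -2.18, -0.003]
ft_force: [-0.8, -0.1, 0.4]
grip_width: 0.331
```

Call:
{"name": "carry_out", "arguments": {
  "rows": [
    {"offset": [0,0,-0.012],"rot": [0,0,0],"gripper": 0.35},
    {"offset": [0,0,-0.02],"rot": [0,0,0],"gripper": 0.35},
    {"offset": [0,0,-0.03],"rot": [0,0,0],"gripper": 0.35},
    {"offset": [0,0,-0.03],"rot": [0,0,0],"gripper": 0.35},
    {"offset": [0,-0.04,0],"rot": [0,0,0],"gripper": 0.35},
    {"offset": [0,-0.05,0],"rot": [0,0,0],"gripper": 0.5},
    {"offset": [0,-0.05,0],"rot": [0,0,0],"gripper": 0.6},
    {"offset": [0,0,0],"rot": [0,0,0],"gripper": 0.6}
  ]
}}

```text
time: 31.3
position: [0.4575, 0.1447, 0.2726]
tool_rot: [-2.254, -2.183, -0.008]
ft_force: [0.6, 0.0, 0.4]
grip_width: 0.564
```

```bash
python3 -c "
from go import *
show()
d=cam('scene');crop(d,'s25.png',260,120,440,250)
d=cam('top');crop(d,'t25.png',120,140,300,280)"
```

```text
t 31.3 pos [0.4575 0.1447 0.2726] jawyaw -1.8 z [ 0.001  0.006 -1.   ] q [-0.68 -0.07  0.3   1.8   0.02  1.41 -0.41] F [0.6 0.  0.4] w 0.564
```

View pics/s25.png

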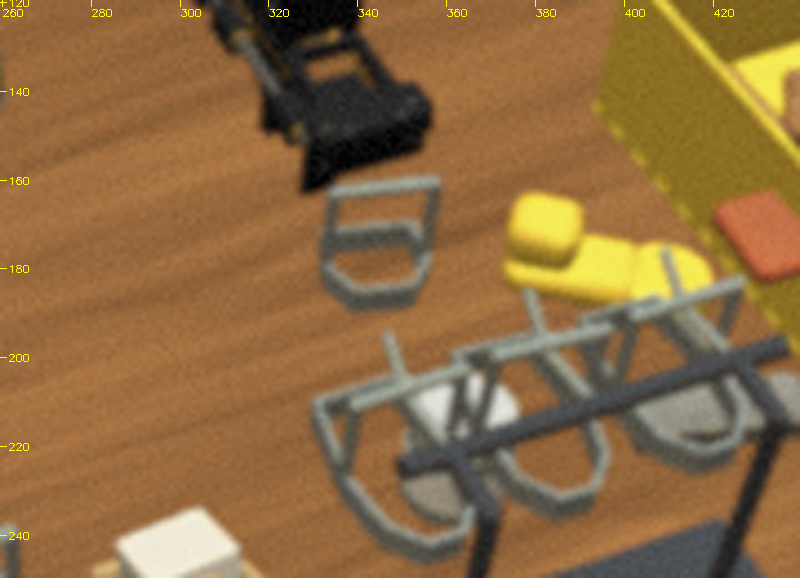

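View pics/t25.png

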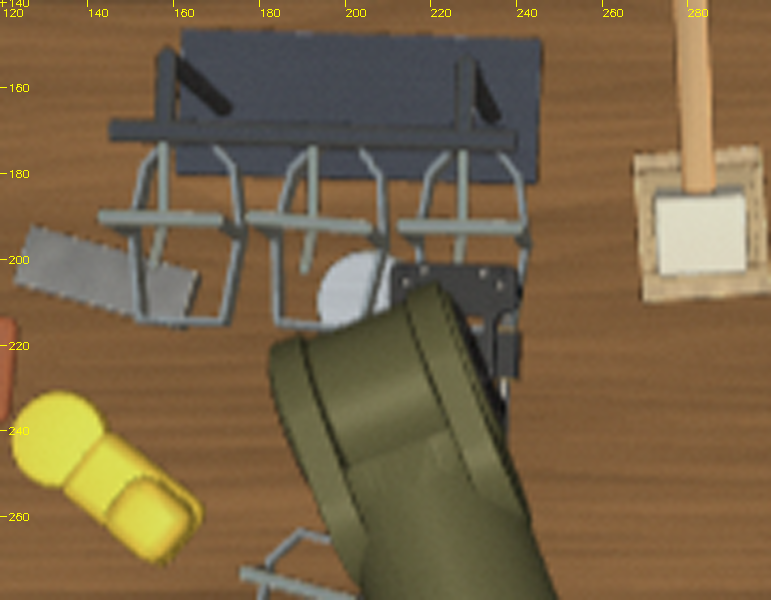

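```bash
python3 -c "
from go import *
d=cam('scene')
a,b=onz(d,334.4,162,.097),onz(d,358,160.2,.097);e=b-a;m=(a+b)/2;print(a,b,m,np.linalg.norm(e),np.degrees(np.arctan2(e[1],e[0])))
plan((.365,.255,.2),yaw=-13)
"
```

```text
[0.34648928 0.24490123 0.097     ] [0.36967643 0.31935496 0.097     ] [0.35808285 0.28212809 0.097     ] 0.07798077359620144 72.70182510408075
t 31.45 pos [0.461  0.1439 0.2721] jawyaw -2.0 z [ 0.002  0.005 -1.   ] q [-0.68 -0.07  0.31  1.8   0.02  1.4  -0.41] F [ 0.2 -0.  -0.1] w 0.591
  to (0.365, 0.255, 0.2) tool off mm [ 107.3 -100.    72.4]
  rotvec deg in tool [ 0.1 -0.3 11. ]
```

Call:
{"name": "carry_out", "arguments": {
  "rows": [
    {"offset": [0.022,-0.02,0.01],"rot": [0,0,3],"gripper": 0.6},
    {"offset": [0.022,-0.02,0.01],"rot": [0,0,3],"gripper": 0.6},
    {"offset": [0.022,-0.02,0.015],"rot": [0,0,3],"gripper": 0.6},
    {"offset": [0.022,-0.02,0.015],"rot": [0,0,3.5],"gripper": 0.6},
    {"offset": [0.019,-0.02,0.02],"rot": [0,0,0],"gripper": 0.6},
    {"offset": [0,0,0],"rot": [0,0,0],"gripper": 0.6}
  ]
}}

```text
time: 32.2
position: [0.375, 0.265, 0.1998]
tool_rot: [-2.479, -1.925, 0.002]
ft_force: [0.8, -1.1, -0.1]
grip_width: 0.6
```

```bash
python3 -c "
from go import *
plan((.354,.2606,.15),(.354,.2606,.084),yaw=-14.5)
d=cam('scene');crop(d,'s26.png',280,100,400,200)"
```

```text
t 32.2 pos [0.375  0.265  0.1998] jawyaw -14.3 z [-0.003  0.002 -1.   ] q [-0.8  -0.07  0.12  1.95  0.01  1.26 -0.93] F [ 0.8 -1.1 -0.1] w 0.6
  to (0.354, 0.2606, 0.15) tool off mm [ -9.5 -19.1  49.9]
  to (0.354, 0.2606, 0.084) tool off mm [-0.   0.2 66. ]
  rotvec deg in tool [-0.2 -0.   0.2]
```

View pics/s26.png

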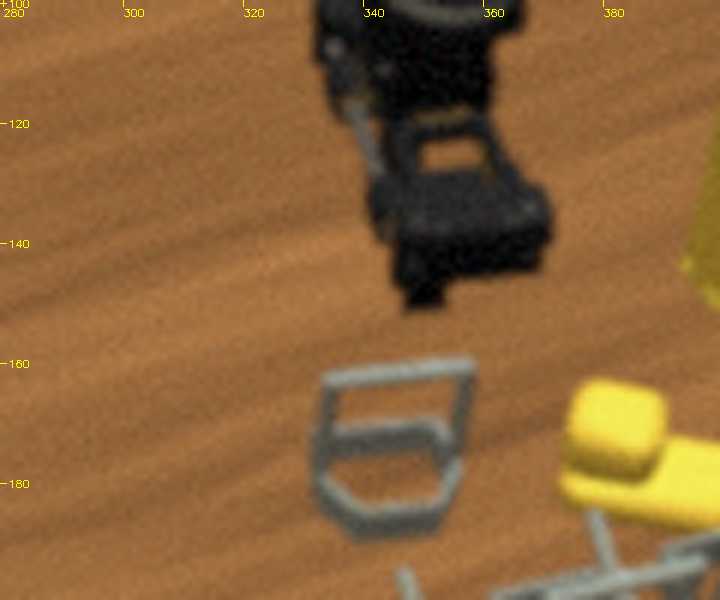

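Call:
{"name": "carry_out", "arguments": {
  "rows": [
    {"offset": [-0.0048,-0.0096,0.025],"rot": [0,0,0],"gripper": 0.6},
    {"offset": [-0.0048,-0.0096,0.025],"rot": [0,0,0],"gripper": 0.6},
    {"offset": [0,0,0],"rot": [0,0,0],"gripper": 0.6},
    {"offset": [0,0,0.022],"rot": [0,0,0],"gripper": 0.6},
    {"offset": [0,0,0.022],"rot": [0,0,0],"gripper": 0.6},
    {"offset": [0,0,0.022],"rot": [0,0,0],"gripper": 0.6},
    {"offset": [0,0,0],"rot": [0,0,0],"gripper": 0.6}
  ]
}}

```text
time: 33.12
position: [0.3556, 0.2592, 0.0853]
tool_rot: [-2.483, -1.92, -0.001]
ft_force: [0.7, 0.5, -0.3]
grip_width: 0.599
```

```bash
python3 -c "
from go import *
plan((.3535,.2615,.084),yaw=-14.5)
d=cam('scene');crop(d,'s27.png',280,100,400,200)"
```

```text
t 33.12 pos [0.3556 0.2592 0.0853] jawyaw -14.6 z [-0.001  0.003 -1.   ] q [-0.81  0.    0.12  2.12 -0.    1.01 -0.94] F [ 0.7  0.5 -0.3] w 0.599
  to (0.3535, 0.2615, 0.084) tool off mm [ 1.7 -2.6  1.3]
  rotvec deg in tool [-0.1 -0.1 -0.1]
```

View pics/s27.png

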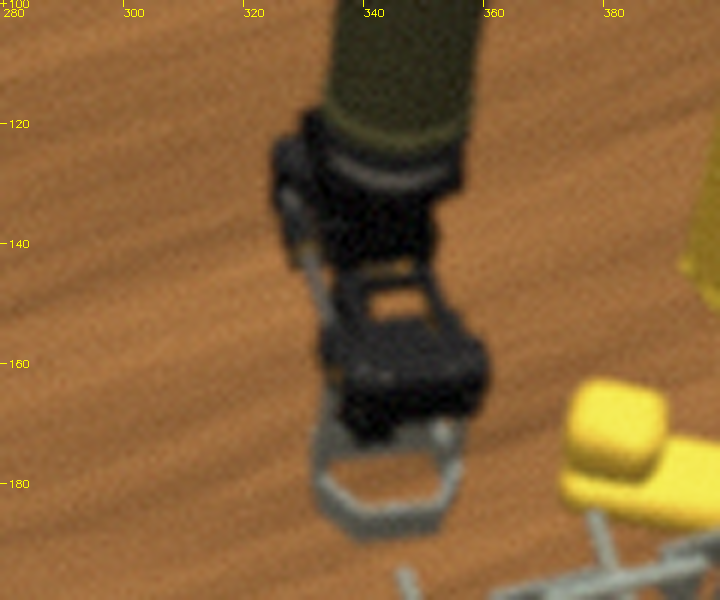

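Call:
{"name": "carry_out", "arguments": {
  "rows": [
    {"offset": [0.0017,-0.0025,0.0013],"rot": [0,0,0],"gripper": 0.6},
    {"offset": [0,0,0],"rot": [0,0,0],"gripper": 0.0},
    {"offset": [0,0,0],"rot": [0,0,0],"gripper": 0.0},
    {"offset": [0,0,0],"rot": [0,0,0],"gripper": 0.0},
    {"offset": [0,0,0],"rot": [0,0,0],"gripper": 0.0},
    {"offset": [0,0,0],"rot": [0,0,0],"gripper": 0.0}
  ],
  "grip_force": 50
}}

```text
time: 33.92
position: [0.3529, 0.2621, 0.0839]
tool_rot: [-2.482, -1.922, -0.003]
ft_force: [1.3, 0.3, 1.1]
grip_width: 0.116
```

Call:
{"name": "carry_out", "arguments": {
  "rows": [
    {"offset": [0,0,-0.01],"rot": [0,0,0],"gripper": 0},
    {"offset": [0,0,-0.025],"rot": [0,0,0],"gripper": 0},
    {"offset": [0,0,-0.035],"rot": [0,0,0],"gripper": 0},
    {"offset": [0,0,-0.035],"rot": [0,0,0],"gripper": 0},
    {"offset": [0,0,-0.035],"rot": [0,0,0],"gripper": 0},
    {"offset": [0,0,-0.025],"rot": [0,0,0],"gripper": 0},
    {"offset": [0,0,-0.01],"rot": [0,0,0],"gripper": 0},
    {"offset": [0,0,0],"rot": [0,0,0],"gripper": 0}
  ]
}}

```text
time: 34.92
position: [0.3527, 0.2615, 0.2589]
tool_rot: [-2.481, -1.921, -0.003]
ft_force: [-0.1, -1.2, -2.2]
grip_width: 0.096
```

```bash
python3 -c "
from go import *
plan((.46,.05,.26),(.5,-.27,.24),yaw=0.8)
d=cam('scene');crop(d,'s28.png',280,70,400,190)
cv2.imwrite('pics/full28.png',d['img'][:,:,::-1])"
```

```text
t 34.92 pos [0.3527 0.2615 0.2589] jawyaw -14.5 z [-0.001  0.004 -1.   ] q [-0.81 -0.15  0.11  1.9   0.01  1.39 -0.96] F [-0.1 -1.2 -2.2] w 0.096
  to (0.46, 0.05, 0.26) tool off mm [-177.9  156.8   -2. ]
  to (0.5, -0.27, 0.24) tool off mm [-299.9  118.8   18.8]
  rotvec deg in tool [ -0.1  -0.2 -15.3]
```

View pics/s28.png

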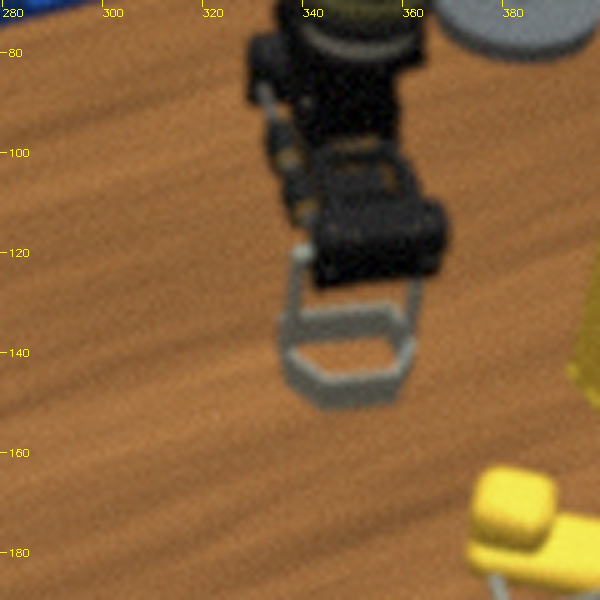

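View pics/full28.png

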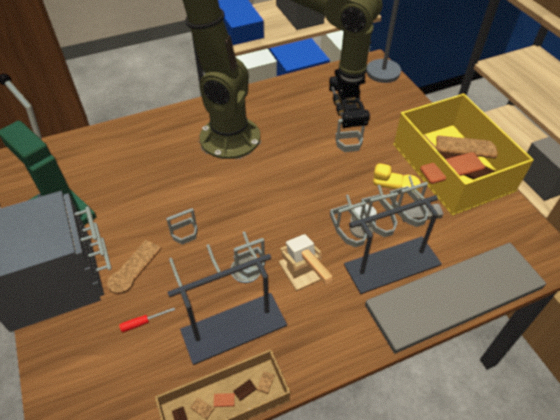

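```bash
python3 -c "
from go import *
d=cam('scene')
p=onz(d,337.6,120,.27);print(p, p-np.array([.3527,.2615,.27]))"
```

```text
[0.34046947 0.24233933 0.27      ] [-0.01223053 -0.01916067  0.        ]
```

Call:
{"name": "carry_out", "arguments": {
  "rows": [
    {"offset": [-0.015,0.013,0],"rot": [0,0,0],"gripper": 0},
    {"offset": [-0.027,0.024,0],"rot": [0,0,-2.5],"gripper": 0},
    {"offset": [-0.034,0.03,0],"rot": [0,0,-2.5],"gripper": 0},
    {"offset": [-0.034,0.03,0],"rot": [0,0,-2.5],"gripper": 0},
    {"offset": [-0.034,0.03,0],"rot": [0,0,-2.5],"gripper": 0},
    {"offset": [-0.034,0.015,0],"rot": [0,0,-2.5],"gripper": 0},
    {"offset": [-0.034,0.006,0],"rot": [0,0,-2.5],"gripper": 0},
    {"offset": [-0.034,0.002,0],"rot": [0,0,0],"gripper": 0},
    {"offset": [-0.034,0.002,0],"rot": [0,0,0],"gripper": 0},
    {"offset": [-0.034,0.002,0],"rot": [0,0,0],"gripper": 0}
  ]
}}

```text
time: 36.28
position: [0.4732, -0.076, 0.2562]
tool_rot: [-2.208, -2.228, -0.0]
ft_force: [0.1, 0.1, -1.6]
grip_width: 0.091
```

```bash
python3 -c "
from go import *
plan((.5,-.27,.24),yaw=0.8)"
```

```text
t 36.27 pos [ 0.4732 -0.076   0.2562] jawyaw 0.5 z [-0.003  0.003 -1.   ] q [-0.52 -0.09  0.59  1.84  0.05  1.38  0.07] F [ 0.1  0.1 -1.6] w 0.091
  to (0.5, -0.27, 0.24) tool off mm [-194.3   25.1   15.5]
  rotvec deg in tool [-0.2 -0.2 -0.3]
```

Call:
{"name": "carry_out", "arguments": {
  "rows": [
    {"offset": [-0.033,0.004,0.002],"rot": [0,0,0],"gripper": 0},
    {"offset": [-0.034,0.004,0.002],"rot": [0,0,0],"gripper": 0},
    {"offset": [-0.034,0.004,0.003],"rot": [0,0,0],"gripper": 0},
    {"offset": [-0.034,0.004,0.003],"rot": [0,0,0],"gripper": 0},
    {"offset": [-0.034,0.004,0.003],"rot": [0,0,0],"gripper": 0},
    {"offset": [-0.0265,0.004,0.003],"rot": [0,0,0],"gripper": 0},
    {"offset": [0,0,0],"rot": [0,0,0],"gripper": 0}
  ]
}}

```text
time: 37.15
position: [0.4982, -0.2725, 0.2392]
tool_rot: [-2.213, -2.223, 0.002]
ft_force: [-0.0, 0.9, -2.7]
grip_width: 0.099
```

```bash
python3 -c "
from go import *
plan((.6073,-.271,.232),yaw=0.8)
d=cam('scene');crop(d,'s29.png',120,120,290,270)"
```

```text
t 37.15 pos [ 0.4982 -0.2725  0.2392] jawyaw 0.3 z [-0.004  0.002 -1.   ] q [-0.28  0.18  0.83  1.67 -0.13  1.36  0.58] F [-0.   0.9 -2.7] w 0.099
  to (0.6073, -0.271, 0.232) tool off mm [  1.  109.2   6.7]
  rotvec deg in tool [-0.2 -0.1 -0.5]
```

View pics/s29.png

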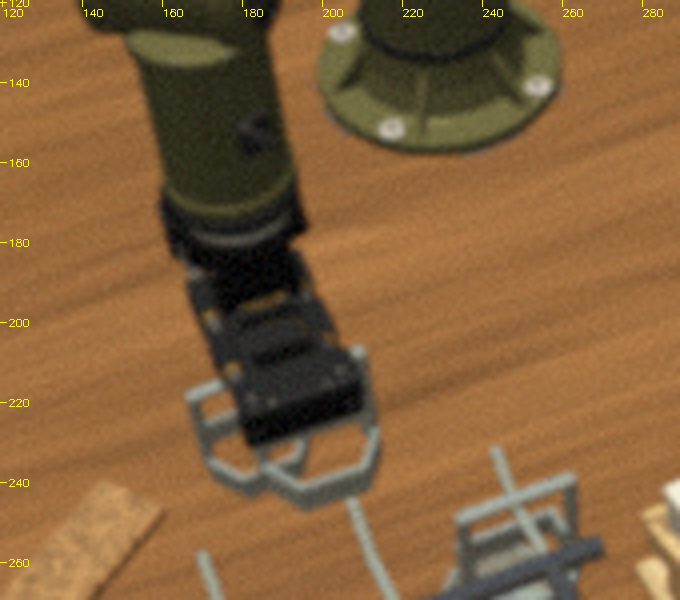

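Call:
{"name": "carry_out", "arguments": {
  "rows": [
    {"offset": [0,0.015,0.001],"rot": [0,0,-0.5],"gripper": 0},
    {"offset": [0,0.022,0.001],"rot": [0,0,0],"gripper": 0},
    {"offset": [0,0.022,0.001],"rot": [0,0,0],"gripper": 0},
    {"offset": [0,0.022,0.001],"rot": [0,0,0],"gripper": 0},
    {"offset": [0,0.018,0.001],"rot": [0,0,0],"gripper": 0},
    {"offset": [0,0.0105,0.001],"rot": [0,0,0],"gripper": 0},
    {"offset": [0,0,0],"rot": [0,0,0],"gripper": 0}
  ]
}}

```text
time: 38.08
position: [0.6094, -0.2671, 0.234]
tool_rot: [-2.197, -2.24, -0.002]
ft_force: [-0.8, 0.5, -2.1]
grip_width: 0.091
```

```bash
python3 -c "
from go import *
plan((.6073,-.271,.232),(.6073,-.271,.178),yaw=0.8)
d=cam('scene');crop(d,'s30.png',150,170,290,300)"
```

```text
t 38.08 pos [ 0.6094 -0.2671  0.234 ] jawyaw 1.1 z [-0.002  0.004 -1.   ] q [-0.19  0.43  0.78  1.42 -0.3   1.41  0.61] F [-0.8  0.5 -2.1] w 0.091
  to (0.6073, -0.271, 0.232) tool off mm [-3.8 -2.2  2. ]
  to (0.6073, -0.271, 0.178) tool off mm [-0.2  0.1 54. ]
  rotvec deg in tool [-0.1 -0.2  0.3]
```

View pics/s30.png

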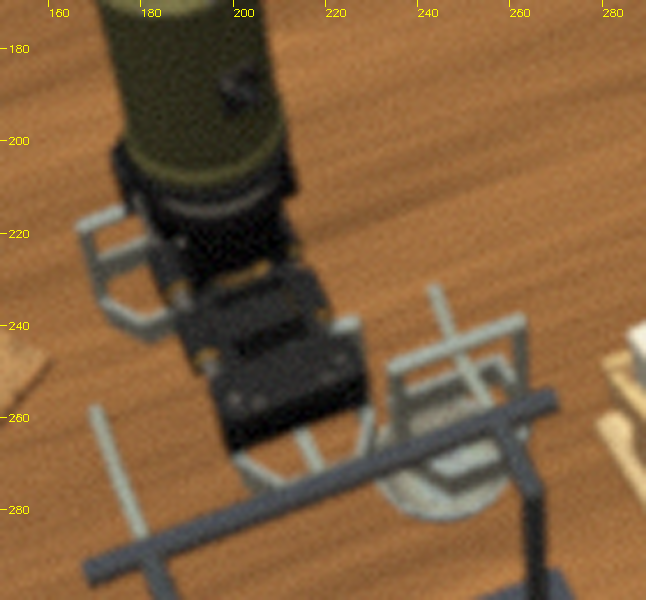

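Call:
{"name": "carry_out", "arguments": {
  "rows": [
    {"offset": [-0.0035,-0.002,0],"rot": [0,0,0],"gripper": 0},
    {"offset": [0,0,0.012],"rot": [0,0,0],"gripper": 0},
    {"offset": [0,0,0.014],"rot": [0,0,0],"gripper": 0},
    {"offset": [0,0,0.014],"rot": [0,0,0],"gripper": 0},
    {"offset": [0,0,0.01],"rot": [0,0,0],"gripper": 0},
    {"offset": [0,0,0.004],"rot": [0,0,0],"gripper": 0},
    {"offset": [0,0,0],"rot": [0,0,0],"gripper": 0}
  ]
}}

```text
time: 39.0
position: [0.6071, -0.2717, 0.1805]
tool_rot: [-2.2, -2.238, -0.003]
ft_force: [-1.1, -0.2, -1.9]
grip_width: 0.092
```

```bash
python3 -c "
from go import *
plan((.6073,-.271,.178),yaw=0.8)"
```

```text
t 39.0 pos [ 0.6071 -0.2717  0.1805] jawyaw 1.0 z [-0.001  0.004 -1.   ] q [-0.18  0.46  0.76  1.5  -0.33  1.32  0.63] F [-1.1 -0.2 -1.9] w 0.092
  to (0.6073, -0.271, 0.178) tool off mm [0.7 0.2 2.5]
  rotvec deg in tool [-0.1 -0.2  0.2]
```

Call:
{"name": "carry_out", "arguments": {
  "rows": [
    {"offset": [0,0,0.002],"rot": [0,0,0],"gripper": 0},
    {"offset": [0,0,0],"rot": [0,0,0],"gripper": 0.16},
    {"offset": [0,0,0],"rot": [0,0,0],"gripper": 0.25},
    {"offset": [0,0,0],"rot": [0,0,0],"gripper": 0.35},
    {"offset": [0,0,0],"rot": [0,0,0],"gripper": 0.35}
  ]
}}

```text
time: 39.62
position: [0.6073, -0.2718, 0.179]
tool_rot: [-2.2, -2.239, -0.004]
ft_force: [-0.9, -0.8, 0.1]
grip_width: 0.327
```

Call:
{"name": "carry_out", "arguments": {
  "rows": [
    {"offset": [0,0,-0.012],"rot": [0,0,0],"gripper": 0.35},
    {"offset": [0,0,-0.02],"rot": [0,0,0],"gripper": 0.35},
    {"offset": [0,0,-0.03],"rot": [0,0,0],"gripper": 0.35},
    {"offset": [0,0,-0.03],"rot": [0,0,0],"gripper": 0.35},
    {"offset": [0,-0.04,0],"rot": [0,0,0],"gripper": 0.35},
    {"offset": [0,-0.05,0],"rot": [0,0,0],"gripper": 0.5},
    {"offset": [0,-0.05,0],"rot": [0,0,0],"gripper": 0.6},
    {"offset": [0,0,0],"rot": [0,0,0],"gripper": 0.6}
  ]
}}

```text
time: 40.62
position: [0.4639, -0.2765, 0.2729]
tool_rot: [-2.205, -2.234, -0.01]
ft_force: [1.1, 0.2, 0.3]
grip_width: 0.567
```

```bash
python3 -c "
from go import *
show()
d=cam('scene');crop(d,'s31.png',120,130,300,290)
d=cam('top');crop(d,'t31.png',260,140,440,290)"
```

```text
t 40.62 pos [ 0.4639 -0.2765  0.2729] jawyaw 0.7 z [ 0.003  0.006 -1.   ] q [-0.31  0.07  0.86  1.69 -0.06  1.41  0.56] F [1.1 0.2 0.3] w 0.567
```

View pics/s31.png

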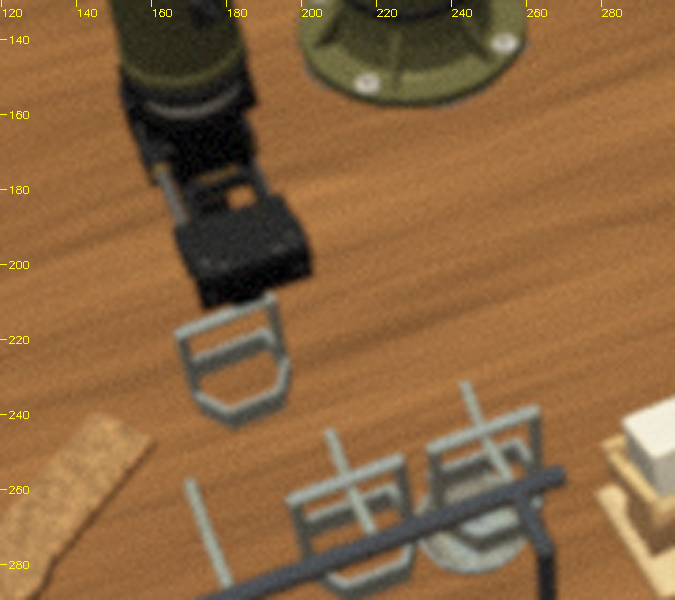

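View pics/t31.png

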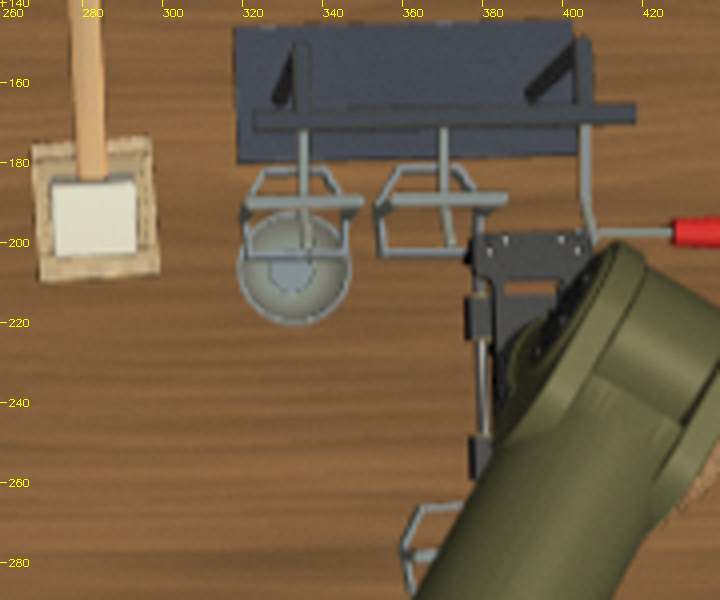

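```bash
python3 -c "
from go import *
plan((.357,-.2965,.16),(.357,-.2965,.084),yaw=4)"
```

```text
t 40.73 pos [ 0.4678 -0.2747  0.2726] jawyaw 1.0 z [ 0.003  0.004 -1.   ] q [-0.31  0.08  0.85  1.68 -0.07  1.41  0.57] F [ 0.5 -0.1 -0.6] w 0.589
  to (0.357, -0.2965, 0.16) tool off mm [ -20.3 -111.5  112.1]
  to (0.357, -0.2965, 0.084) tool off mm [-0.3 -0.2 76. ]
  rotvec deg in tool [ 0.2 -0.2 -3. ]
```

Call:
{"name": "carry_out", "arguments": {
  "rows": [
    {"offset": [-0.005,-0.028,0.01],"rot": [0,0,0],"gripper": 0.6},
    {"offset": [-0.005,-0.028,0.02],"rot": [0,0,0],"gripper": 0.6},
    {"offset": [-0.005,-0.028,0.025],"rot": [0,0,0],"gripper": 0.6},
    {"offset": [-0.0053,-0.0275,0.027],"rot": [0,0,0],"gripper": 0.6},
    {"offset": [0,0,0.03],"rot": [0,0,-3],"gripper": 0.6},
    {"offset": [0,0,0],"rot": [0,0,0],"gripper": 0.6}
  ]
}}

```text
time: 41.48
position: [0.3557, -0.296, 0.158]
tool_rot: [-2.14, -2.293, 0.0]
ft_force: [0.8, 0.2, 0.1]
grip_width: 0.6
```

```bash
python3 -c "
from go import *
plan((.357,-.2965,.084),yaw=4)
d=cam('scene');crop(d,'s32.png',120,130,270,250)"
```

```text
t 41.48 pos [ 0.3557 -0.296   0.158 ] jawyaw 4.0 z [-0.004  0.004 -1.   ] q [-0.28 -0.08  0.9   2.01  0.07  1.18  0.66] F [0.8 0.2 0.1] w 0.6
  to (0.357, -0.2965, 0.084) tool off mm [-0.8  1.6 74. ]
  rotvec deg in tool [-0.2 -0.2 -0. ]
```

View pics/s32.png

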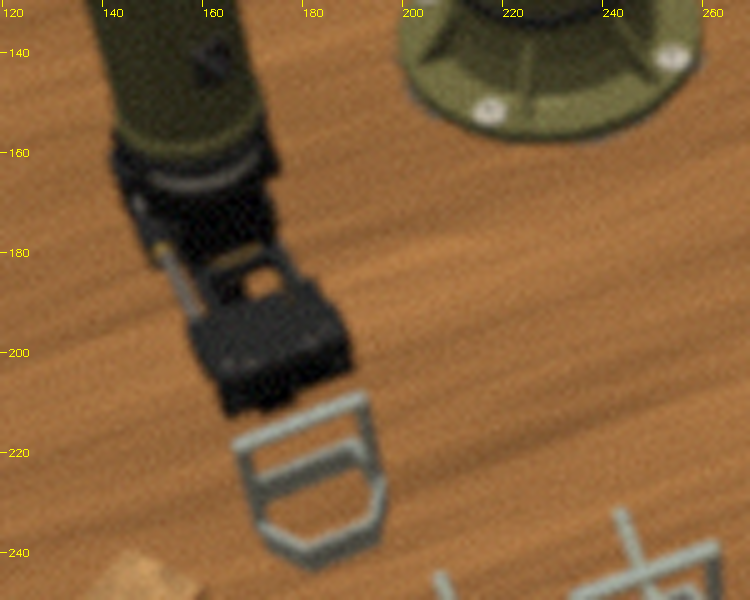

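Call:
{"name": "carry_out", "arguments": {
  "rows": [
    {"offset": [-0.0008,0.001,0.024],"rot": [0,0,0],"gripper": 0.6},
    {"offset": [0,0,0.025],"rot": [0,0,0],"gripper": 0.6},
    {"offset": [0,0,0.025],"rot": [0,0,0],"gripper": 0.6},
    {"offset": [0,0,0],"rot": [0,0,0],"gripper": 0.6},
    {"offset": [0,0,0],"rot": [0,0,0],"gripper": 0.0},
    {"offset": [0,0,0],"rot": [0,0,0],"gripper": 0.0},
    {"offset": [0,0,0],"rot": [0,0,0],"gripper": 0.0},
    {"offset": [0,0,0],"rot": [0,0,0],"gripper": 0.0},
    {"offset": [0,0,0],"rot": [0,0,0],"gripper": 0.0}
  ],
  "grip_force": 50
}}

```text
time: 42.65
position: [0.3572, -0.2968, 0.085]
tool_rot: [-2.141, -2.296, -0.004]
ft_force: [-0.0, -0.2, 0.7]
grip_width: 0.121
```

Call:
{"name": "carry_out", "arguments": {
  "rows": [
    {"offset": [0,0,-0.01],"rot": [0,0,0],"gripper": 0},
    {"offset": [0,0,-0.025],"rot": [0,0,0],"gripper": 0},
    {"offset": [0,0,-0.035],"rot": [0,0,0],"gripper": 0},
    {"offset": [0,0,-0.035],"rot": [0,0,0],"gripper": 0},
    {"offset": [0,0,-0.035],"rot": [0,0,0],"gripper": 0},
    {"offset": [0,0,-0.012],"rot": [0,0,0],"gripper": 0},
    {"offset": [0,0,0],"rot": [0,0,1.6],"gripper": 0},
    {"offset": [0,0,0],"rot": [0,0,1.6],"gripper": 0},
    {"offset": [0,0,0],"rot": [0,0,0],"gripper": 0}
  ]
}}

```text
time: 43.78
position: [0.3564, -0.297, 0.2355]
tool_rot: [-2.203, -2.233, -0.001]
ft_force: [0.0, 0.7, -3.3]
grip_width: 0.094
```

```bash
python3 -c "
from go import *
plan((.51,-.3715,.235),(.6085,-.3715,.232),yaw=0.8)
d=cam('scene');crop(d,'s33.png',120,100,270,230)"
```

```text
t 43.77 pos [ 0.3564 -0.297   0.2355] jawyaw 0.8 z [-0.003  0.004 -1.   ] q [-0.3  -0.17  0.86  1.9   0.13  1.35  0.54] F [ 0.   0.7 -3.3] w 0.094
  to (0.51, -0.3715, 0.235) tool off mm [-76.6 152.6  -0.3]
  to (0.6085, -0.3715, 0.232) tool off mm [-1.3 98.5  2.7]
  rotvec deg in tool [-0.2 -0.2 -0. ]
```

View pics/s33.png

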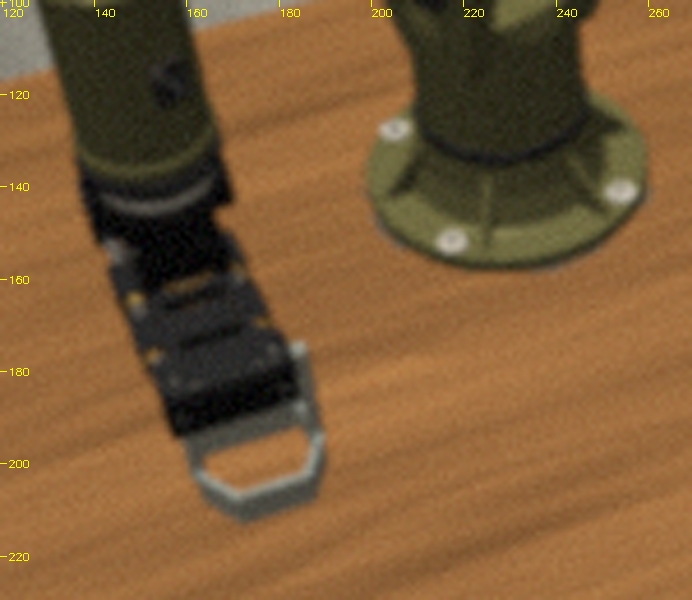

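```bash
python3 -c "
from go import *
d=cam('scene')
p=onz(d,186,174,.249);print(p-np.array([.3564,-.297,.249]))"
```

```text
[-2.13831221e-03  6.19484292e-02  1.11022302e-16]
```

Call:
{"name": "carry_out", "arguments": {
  "rows": [
    {"offset": [-0.008,0.015,0],"rot": [0,0,0],"gripper": 0},
    {"offset": [-0.0125,0.025,0],"rot": [0,0,0],"gripper": 0},
    {"offset": [-0.015,0.03,0],"rot": [0,0,0],"gripper": 0},
    {"offset": [-0.015,0.03,0],"rot": [0,0,0],"gripper": 0},
    {"offset": [-0.015,0.03,0],"rot": [0,0,0],"gripper": 0},
    {"offset": [-0.0111,0.0226,0],"rot": [0,0,0],"gripper": 0},
    {"offset": [0,0,0],"rot": [0,0,0],"gripper": 0}
  ]
}}

```text
time: 44.75
position: [0.5122, -0.3716, 0.2348]
tool_rot: [-2.201, -2.236, 0.001]
ft_force: [-0.4, 0.5, -2.8]
grip_width: 0.095
```

```bash
python3 -c "
from go import *
plan((.6085,-.3715,.232),yaw=0.8)
d=cam('scene');crop(d,'s34.png',120,150,270,290)"
```

```text
t 44.75 pos [ 0.5122 -0.3716  0.2348] jawyaw 0.9 z [-0.004  0.003 -1.   ] q [-0.13  0.4   0.95  1.52 -0.32  1.4   0.85] F [-0.4  0.5 -2.8] w 0.095
  to (0.6085, -0.3715, 0.232) tool off mm [-1.4 96.3  2.4]
  rotvec deg in tool [-0.2 -0.2  0.1]
```

View pics/s34.png

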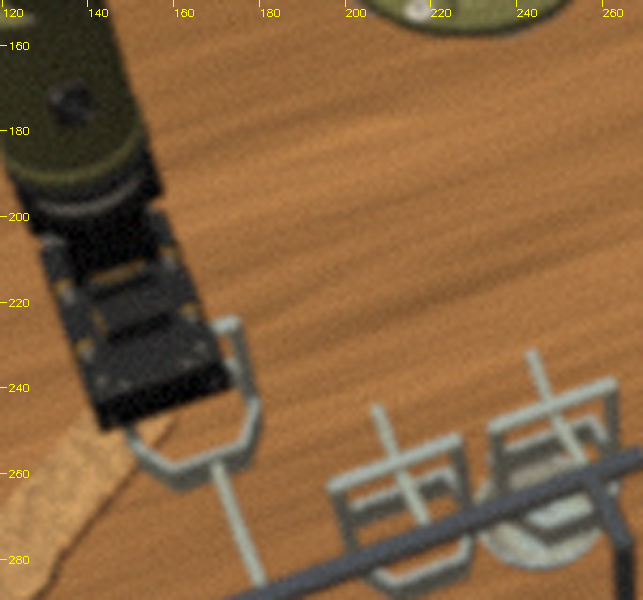

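Call:
{"name": "carry_out", "arguments": {
  "rows": [
    {"offset": [0,0.015,0],"rot": [0,0,0],"gripper": 0},
    {"offset": [-0.0005,0.02,0.001],"rot": [0,0,0],"gripper": 0},
    {"offset": [-0.0005,0.02,0.001],"rot": [0,0,0],"gripper": 0},
    {"offset": [-0.0005,0.018,0],"rot": [0,0,0],"gripper": 0},
    {"offset": [0,0.014,0],"rot": [0,0,0],"gripper": 0},
    {"offset": [0,0.009,0],"rot": [0,0,0],"gripper": 0},
    {"offset": [0,0,0],"rot": [0,0,0],"gripper": 0}
  ]
}}

```text
time: 45.68
position: [0.6073, -0.3717, 0.2342]
tool_rot: [-2.203, -2.235, -0.003]
ft_force: [-0.2, -0.2, -2.8]
grip_width: 0.097
```

```bash
python3 -c "
from go import *
plan((.6085,-.3715,.232),(.6085,-.3715,.178),yaw=0.8)
d=cam('scene');crop(d,'s35.png',120,180,260,310)"
```

```text
t 45.67 pos [ 0.6073 -0.3717  0.2342] jawyaw 0.8 z [-0.001  0.004 -1.   ] q [-0.05  0.58  0.88  1.29 -0.44  1.47  0.81] F [-0.2 -0.2 -2.8] w 0.097
  to (0.6085, -0.3715, 0.232) tool off mm [0.2 1.3 2.2]
  to (0.6085, -0.3715, 0.178) tool off mm [-0.2  0.1 54. ]
  rotvec deg in tool [-0.1 -0.2  0. ]
```

View pics/s35.png

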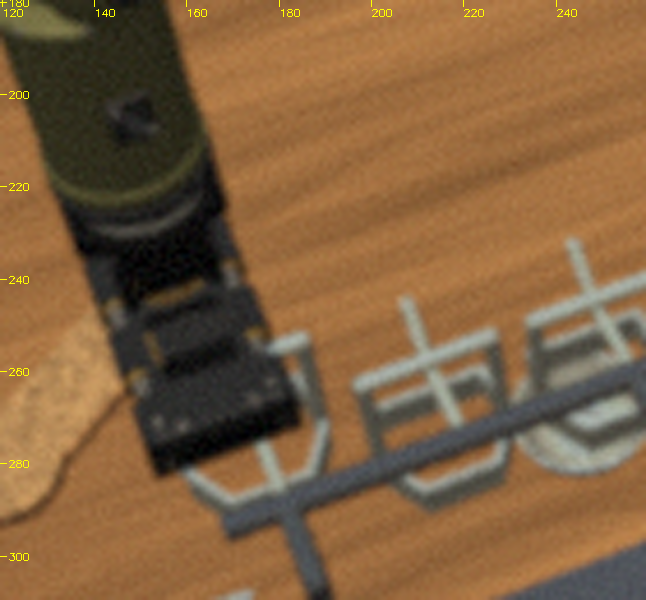

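Call:
{"name": "carry_out", "arguments": {
  "rows": [
    {"offset": [0,0.0012,0.012],"rot": [0,0,0],"gripper": 0},
    {"offset": [0,0,0.014],"rot": [0,0,0],"gripper": 0},
    {"offset": [0,0,0.014],"rot": [0,0,0],"gripper": 0},
    {"offset": [0,0,0.01],"rot": [0,0,0],"gripper": 0},
    {"offset": [0,0,0.004],"rot": [0,0,0],"gripper": 0},
    {"offset": [0,0,0],"rot": [0,0,0],"gripper": 0}
  ]
}}

```text
time: 46.48
position: [0.6084, -0.3717, 0.1805]
tool_rot: [-2.204, -2.236, -0.004]
ft_force: [0.4, 0.3, -2.3]
grip_width: 0.094
```

Call:
{"name": "carry_out", "arguments": {
  "rows": [
    {"offset": [0,0,0.0015],"rot": [0,0,0],"gripper": 0},
    {"offset": [0,0,0],"rot": [0,0,0],"gripper": 0.16},
    {"offset": [0,0,0],"rot": [0,0,0],"gripper": 0.25},
    {"offset": [0,0,0],"rot": [0,0,0],"gripper": 0.35},
    {"offset": [0,0,0],"rot": [0,0,0],"gripper": 0.35}
  ]
}}

```text
time: 47.1
position: [0.6078, -0.3719, 0.1789]
tool_rot: [-2.204, -2.235, -0.003]
ft_force: [-0.8, 1.0, 0.1]
grip_width: 0.329
```

Call:
{"name": "carry_out", "arguments": {
  "rows": [
    {"offset": [0,0,-0.012],"rot": [0,0,0],"gripper": 0.35},
    {"offset": [0,0,-0.02],"rot": [0,0,0],"gripper": 0.35},
    {"offset": [0,0,-0.03],"rot": [0,0,0],"gripper": 0.35},
    {"offset": [0,0,-0.03],"rot": [0,0,0],"gripper": 0.35},
    {"offset": [0,-0.04,0],"rot": [0,0,0],"gripper": 0.35},
    {"offset": [0,-0.05,0],"rot": [0,0,0],"gripper": 0.35},
    {"offset": [0,-0.05,0],"rot": [0,0,0],"gripper": 0.6},
    {"offset": [0,-0.05,0],"rot": [0,0,0],"gripper": 0.6},
    {"offset": [0,0,0],"rot": [0,0,0],"gripper": 0.6},
    {"offset": [0,0,0],"rot": [0,0,0],"gripper": 0.6}
  ]
}}

```text
time: 48.35
position: [0.419, -0.3748, 0.2724]
tool_rot: [-2.205, -2.237, -0.007]
ft_force: [0.9, -0.2, -0.1]
grip_width: 0.592
```

```bash
python3 -c "
from go import *
show()
d=cam('scene');crop(d,'s36.png',120,150,440,320)
d=cam('top');crop(d,'t36.png',120,120,440,290)"
```

```text
t 48.35 pos [ 0.419  -0.3748  0.2724] jawyaw 0.8 z [ 0.002  0.004 -1.   ] q [-0.23  0.17  1.03  1.64 -0.15  1.42  0.84] F [ 0.9 -0.2 -0.1] w 0.592
```

View pics/s36.png

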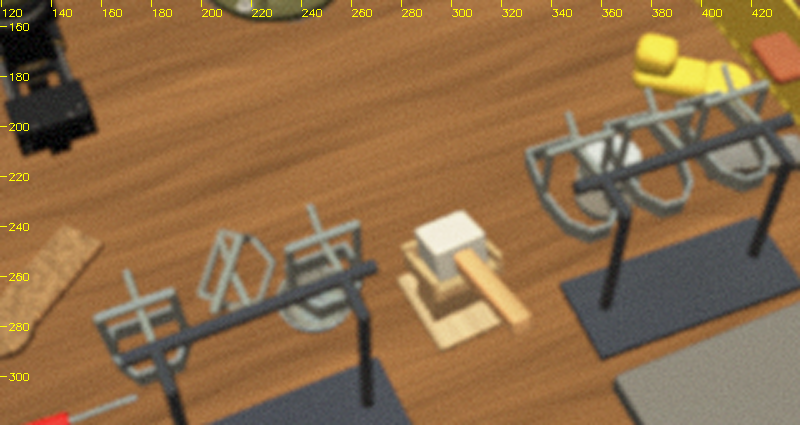

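View pics/t36.png

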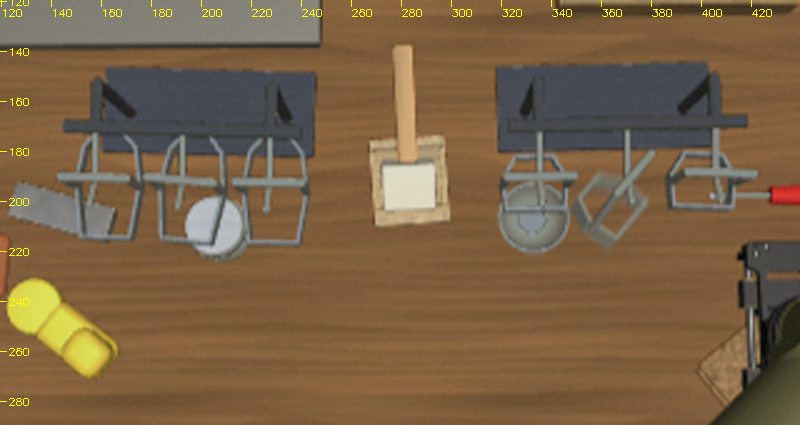

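Call:
{"name": "carry_out", "arguments": {
  "rows": [
    {"offset": [0,0,0],"rot": [0,0,0],"gripper": 0.6},
    {"offset": [0,0,0],"rot": [0,0,0],"gripper": 0.6},
    {"offset": [0,0,0],"rot": [0,0,0],"gripper": 0.6},
    {"offset": [0,0,0],"rot": [0,0,0],"gripper": 0.6},
    {"offset": [0,0,0],"rot": [0,0,0],"gripper": 0.6},
    {"offset": [0,0,0],"rot": [0,0,0],"gripper": 0.6},
    {"offset": [0,0,0],"rot": [0,0,0],"gripper": 0.6},
    {"offset": [0,0,0],"rot": [0,0,0],"gripper": 0.6}
  ]
}}

```text
time: 49.45
position: [0.4181, -0.3747, 0.271]
tool_rot: [-2.204, -2.235, -0.003]
ft_force: [-0.8, 0.6, 0.2]
grip_width: 0.598
```

```bash
python3 -c "
from go import *
show()
d=cam('scene');crop(d,'s37.png',180,215,260,275)
d=cam('top');crop(d,'t37.png',310,150,400,220)"
```

```text
t 49.45 pos [ 0.4181 -0.3747  0.271 ] jawyaw 0.8 z [-0.001  0.004 -1.   ] q [-0.23  0.17  1.03  1.64 -0.15  1.42  0.84] F [-0.8  0.6  0.2] w 0.598
```

View pics/s37.png

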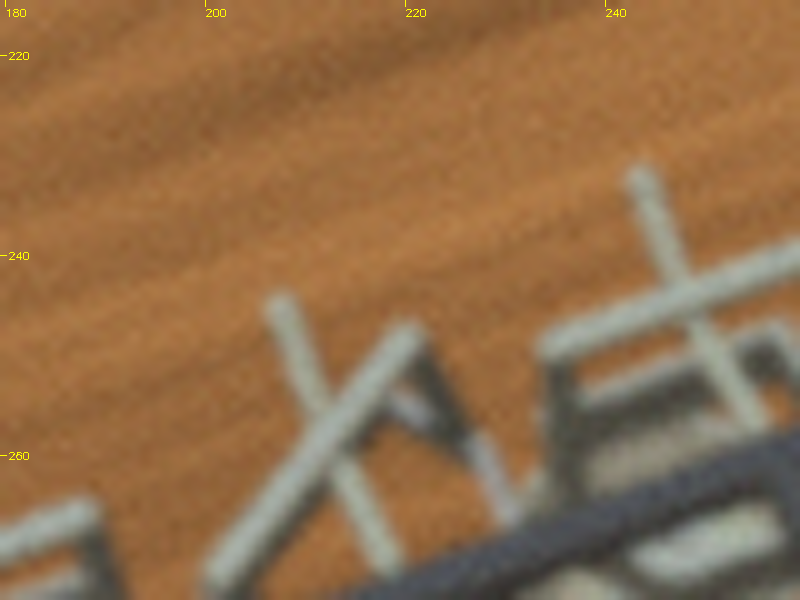

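View pics/t37.png

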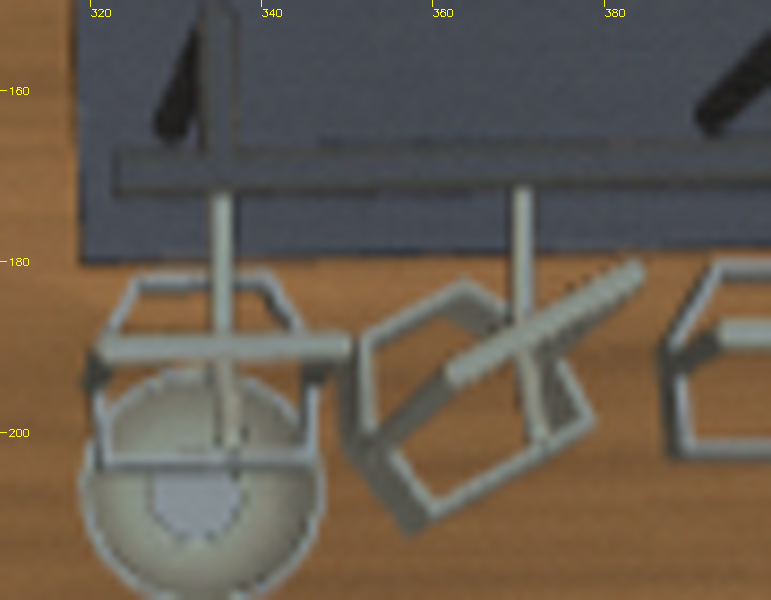

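Call:
{"name": "carry_out", "arguments": {
  "rows": [
    {"offset": [0,-0.02,0],"rot": [0,0,0],"gripper": 0.6},
    {"offset": [0,0,0],"rot": [0,0,0],"gripper": 0.6},
    {"offset": [0,0,0],"rot": [0,0,0],"gripper": 0.6},
    {"offset": [0,0,0],"rot": [0,0,0],"gripper": 0.6},
    {"offset": [0,0,0],"rot": [0,0,0],"gripper": 0.6},
    {"offset": [0,0,0],"rot": [0,0,0],"gripper": 0.6},
    {"offset": [0,0,0],"rot": [0,0,0],"gripper": 0.6},
    {"offset": [0,0,0],"rot": [0,0,0],"gripper": 0.6},
    {"offset": [0,0,0],"rot": [0,0,0],"gripper": 0.6},
    {"offset": [0,0,0],"rot": [0,0,0],"gripper": 0.6}
  ]
}}

```text
time: 50.8
position: [0.3981, -0.3751, 0.271]
tool_rot: [-2.204, -2.235, -0.003]
ft_force: [0.2, -0.0, 0.0]
grip_width: 0.603
```

```bash
python3 -c "
from go import *
show()
d=cam('scene');crop(d,'s38.png',180,215,260,275)
d=cam('top');crop(d,'t38.png',310,150,400,220)"
```

```text
t 50.8 pos [ 0.3981 -0.3751  0.271 ] jawyaw 0.8 z [-0.001  0.004 -1.   ] q [-0.25  0.12  1.04  1.68 -0.11  1.41  0.83] F [ 0.2 -0.   0. ] w 0.603
```

Call:
{"name": "carry_out", "arguments": {
  "rows": [
    {"offset": [0,0,0],"rot": [0,0,0],"gripper": 0.6},
    {"offset": [0,0,0],"rot": [0,0,0],"gripper": 0.6},
    {"offset": [0,0,0],"rot": [0,0,0],"gripper": 0.6},
    {"offset": [0,0,0],"rot": [0,0,0],"gripper": 0.6}
  ]
}}

```text
time: 51.4
position: [0.3981, -0.3751, 0.271]
tool_rot: [-2.204, -2.235, -0.003]
ft_force: [-0.5, -0.6, 0.0]
grip_width: 0.602
```

```bash
python3 -c "
from go import *
d=cam('scene');crop(d,'s39.png',180,215,260,275)
d=cam('top');crop(d,'t39.png',310,150,400,220)
a=[cv2.imread(f'pics/{n}.png') for n in('t37','t38','t39')]
a=[cv2.resize(x,(400,311)) for x in a]
b=[cv2.resize(cv2.imread(f'pics/{n}.png'),(400,300)) for n in('s38','s39')]
cv2.imwrite('pics/m39.png',np.vstack([np.hstack(a[1:]),np.hstack(b)])[:600])"
```

```text
(no output)
```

View pics/m39.png

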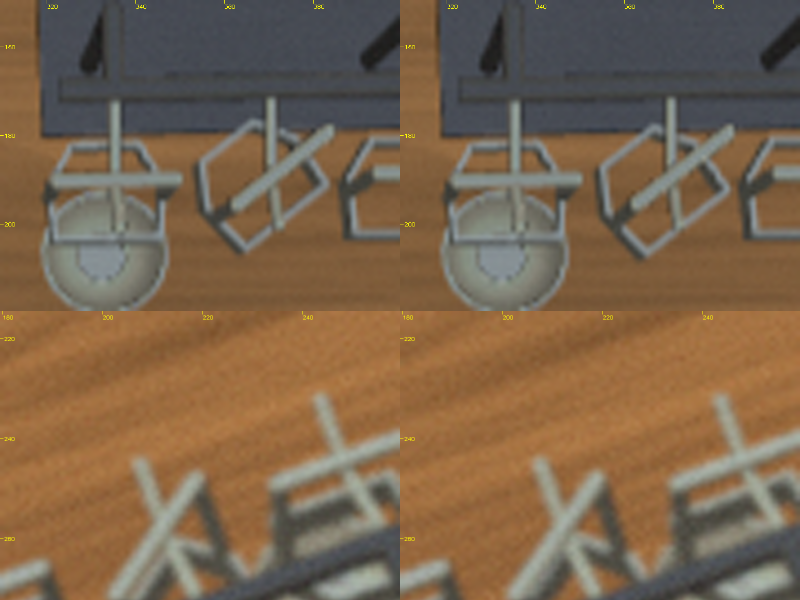

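Call:
{"name": "carry_out", "arguments": {
  "rows": [
    {"offset": [0,0,0],"rot": [0,0,0],"gripper": 0.6},
    {"offset": [0,0,0],"rot": [0,0,0],"gripper": 0.6},
    {"offset": [0,0,0],"rot": [0,0,0],"gripper": 0.6},
    {"offset": [0,0,0],"rot": [0,0,0],"gripper": 0.6},
    {"offset": [0,0,0],"rot": [0,0,0],"gripper": 0.6},
    {"offset": [0,0,0],"rot": [0,0,0],"gripper": 0.6},
    {"offset": [0,0,0],"rot": [0,0,0],"gripper": 0.6},
    {"offset": [0,0,0],"rot": [0,0,0],"gripper": 0.6},
    {"offset": [0,0,0],"rot": [0,0,0],"gripper": 0.6},
    {"offset": [0,0,0],"rot": [0,0,0],"gripper": 0.6}
  ]
}}

```text
time: 52.75
position: [0.3981, -0.3751, 0.271]
tool_rot: [-2.204, -2.235, -0.003]
ft_force: [0.0, 0.4, 0.4]
grip_width: 0.601
```

Call:
{"name": "carry_out", "arguments": {
  "rows": [
    {"offset": [0,0,0],"rot": [0,0,0],"gripper": 0.6},
    {"offset": [0,0,0],"rot": [0,0,0],"gripper": 0.6},
    {"offset": [0,0,0],"rot": [0,0,0],"gripper": 0.6},
    {"offset": [0,0,0],"rot": [0,0,0],"gripper": 0.6},
    {"offset": [0,0,0],"rot": [0,0,0],"gripper": 0.6},
    {"offset": [0,0,0],"rot": [0,0,0],"gripper": 0.6},
    {"offset": [0,0,0],"rot": [0,0,0],"gripper": 0.6},
    {"offset": [0,0,0],"rot": [0,0,0],"gripper": 0.6},
    {"offset": [0,0,0],"rot": [0,0,0],"gripper": 0.6},
    {"offset": [0,0,0],"rot": [0,0,0],"gripper": 0.6}
  ]
}}

```text
time: 54.0
position: [0.3981, -0.375, 0.271]
tool_rot: [-2.204, -2.235, -0.003]
ft_force: [0.2, -0.3, -0.5]
grip_width: 0.603
```

```bash
python3 -c "
from go import *
import time
T1=cam('top');S1=cam('scene')
for i in range(3): cam('top')
T2=cam('top')
print(np.abs(T1['img'][150:215,345:390].astype(int)-T2['img'][150:215,345:390]).max(), np.abs(T1['img'][150:215,150:300].astype(int)-T2['img'][150:215,150:300]).max())
crop(T2,'t40.png',310,150,430,220)
crop(S1,'s40.png',120,190,260,300)
show()"
```

```text
20 9
t 54.3 pos [ 0.3981 -0.375   0.271 ] jawyaw 0.8 z [-0.001  0.004 -1.   ] q [-0.25  0.12  1.04  1.68 -0.11  1.41  0.83] F [ 0.9  0.3 -0.9] w 0.597
```

View pics/t40.png

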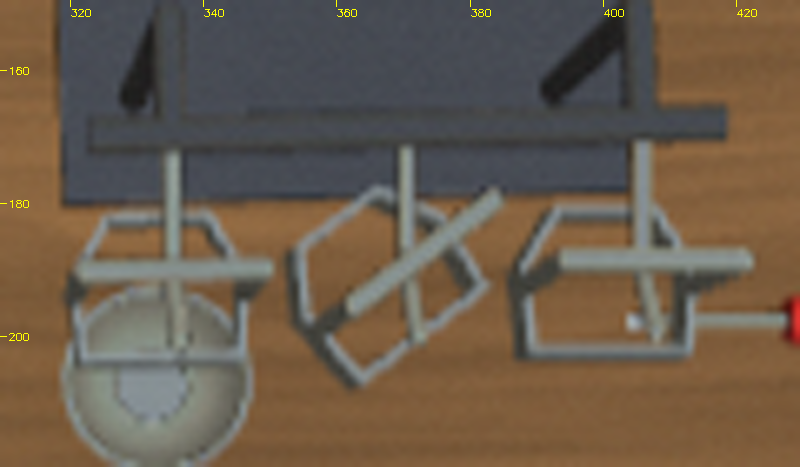

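View pics/s40.png

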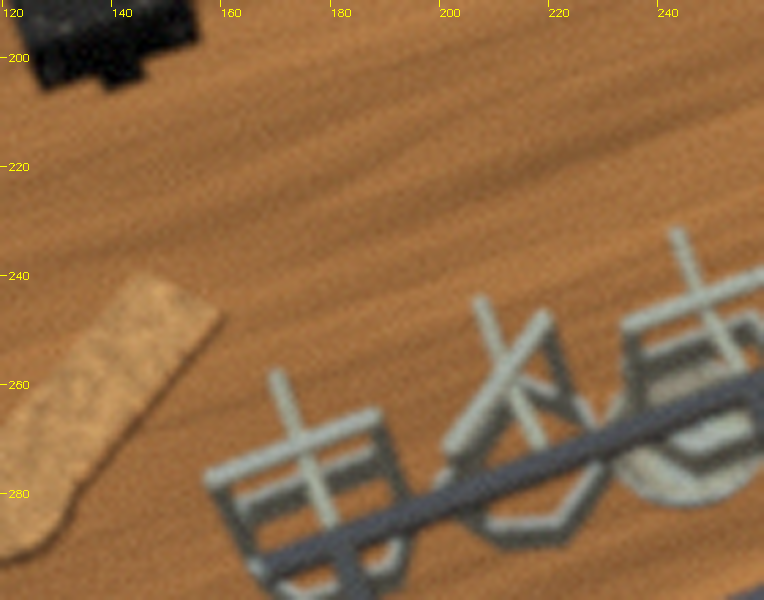

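Call:
{"name": "carry_out", "arguments": {
  "rows": [
    {"offset": [0,0,0],"rot": [0,0,0],"gripper": 0.6},
    {"offset": [0,0,0],"rot": [0,0,0],"gripper": 0.6},
    {"offset": [0,0,0],"rot": [0,0,0],"gripper": 0.6},
    {"offset": [0,0,0],"rot": [0,0,0],"gripper": 0.6},
    {"offset": [0,0,0],"rot": [0,0,0],"gripper": 0.6},
    {"offset": [0,0,0],"rot": [0,0,0],"gripper": 0.6},
    {"offset": [0,0,0],"rot": [0,0,0],"gripper": 0.6},
    {"offset": [0,0,0],"rot": [0,0,0],"gripper": 0.6},
    {"offset": [0,0,0],"rot": [0,0,0],"gripper": 0.6},
    {"offset": [0,0,0],"rot": [0,0,0],"gripper": 0.6}
  ]
}}

```text
time: 55.55
position: [0.398, -0.375, 0.271]
tool_rot: [-2.204, -2.235, -0.003]
ft_force: [0.5, -0.9, 0.7]
grip_width: 0.604
```

Call:
{"name": "carry_out", "arguments": {
  "rows": [
    {"offset": [0,0,0],"rot": [0,0,0],"gripper": 0.6},
    {"offset": [0,0,0],"rot": [0,0,0],"gripper": 0.6},
    {"offset": [0,0,0],"rot": [0,0,0],"gripper": 0.6},
    {"offset": [0,0,0],"rot": [0,0,0],"gripper": 0.6},
    {"offset": [0,0,0],"rot": [0,0,0],"gripper": 0.6},
    {"offset": [0,0,0],"rot": [0,0,0],"gripper": 0.6},
    {"offset": [0,0,0],"rot": [0,0,0],"gripper": 0.6},
    {"offset": [0,0,0],"rot": [0,0,0],"gripper": 0.6},
    {"offset": [0,0,0],"rot": [0,0,0],"gripper": 0.6},
    {"offset": [0,0,0],"rot": [0,0,0],"gripper": 0.6}
  ]
}}

```text
time: 56.8
position: [0.3981, -0.375, 0.271]
tool_rot: [-2.204, -2.235, -0.003]
ft_force: [0.2, -0.4, -0.2]
grip_width: 0.6
```

```bash
python3 -c "
from go import *
I=[cam('top')['img'].astype(int) for _ in range(12)]
for r in((150,215,345,392),(150,215,392,420),(150,215,318,345),(150,225,130,245),(130,215,260,300)):
    a=np.array([x[r[0]:r[1],r[2]:r[3]] for x in I]); print(r,[np.abs(a[k]-a[0]).max() for k in(3,6,9,11)])
T=cam('top');S=cam('scene')
f=lambda x,y:(x/6.667+309.5,y/6.667+149.5)
# ring bottom corners of knocked die -> origin estimate
q=[onz(T,*f(*p),.12) for p in((292,255),(378,188),(485,288),(360,380))];print(np.round(q,3),np.mean(q,0))
crop(T,'t41.png',310,150,430,220);crop(T,'t42.png',255,120,310,220,6)
crop(S,'s41.png',120,170,440,320)
show()"
```

```text
(150, 215, 345, 392) [np.int64(12), np.int64(25), np.int64(14), np.int64(7)]
(150, 215, 392, 420) [np.int64(7), np.int64(8), np.int64(7), np.int64(7)]
(150, 215, 318, 345) [np.int64(11), np.int64(8), np.int64(7), np.int64(7)]
(150, 225, 130, 245) [np.int64(8), np.int64(7), np.int64(7), np.int64(7)]
(130, 215, 260, 300) [np.int64(7), np.int64(7), np.int64(6), np.int64(7)]
[[ 0.621 -0.209  0.12 ]
 [ 0.651 -0.248  0.12 ]
 [ 0.606 -0.295  0.12 ]
 [ 0.565 -0.239  0.12 ]] [ 0.61080264 -0.24775721  0.12      ]
t 57.5 pos [ 0.398 -0.375  0.271] jawyaw 0.8 z [-0.001  0.004 -1.   ] q [-0.25  0.12  1.04  1.68 -0.11  1.41  0.83] F [ 0.4  0.1 -1. ] w 0.6
```

View pics/t41.png

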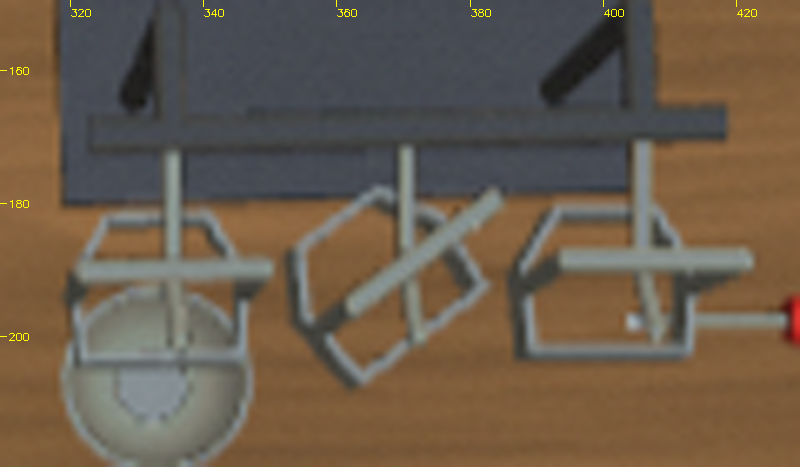

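View pics/s41.png

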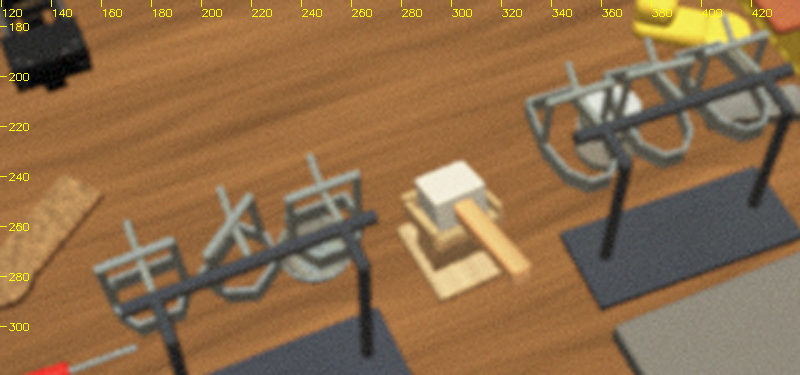

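View pics/t42.png

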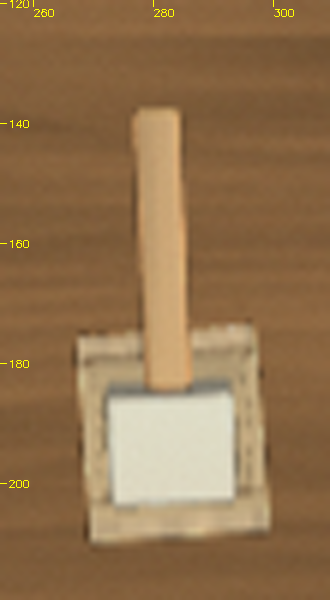

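Call:
{"name": "carry_out", "arguments": {
  "rows": [
    {"offset": [0,0,0],"rot": [0,0,0],"gripper": 0.6},
    {"offset": [0,0,0],"rot": [0,0,0],"gripper": 0.6},
    {"offset": [0,0,0],"rot": [0,0,0],"gripper": 0.6},
    {"offset": [0,0,0],"rot": [0,0,0],"gripper": 0.6},
    {"offset": [0,0,0],"rot": [0,0,0],"gripper": 0.6},
    {"offset": [0,0,0],"rot": [0,0,0],"gripper": 0.6},
    {"offset": [0,0,0],"rot": [0,0,0],"gripper": 0.6},
    {"offset": [0,0,0],"rot": [0,0,0],"gripper": 0.6},
    {"offset": [0,0,0],"rot": [0,0,0],"gripper": 0.6},
    {"offset": [0,0,0],"rot": [0,0,0],"gripper": 0.6}
  ]
}}

```text
time: 58.75
position: [0.3981, -0.375, 0.271]
tool_rot: [-2.204, -2.235, -0.003]
ft_force: [0.2, -0.1, -0.3]
grip_width: 0.598
```

Call:
{"name": "carry_out", "arguments": {
  "rows": [
    {"offset": [0,0,0],"rot": [0,0,0],"gripper": 0.6},
    {"offset": [0,0,0],"rot": [0,0,0],"gripper": 0.6},
    {"offset": [0,0,0],"rot": [0,0,0],"gripper": 0.6},
    {"offset": [0,0,0],"rot": [0,0,0],"gripper": 0.6},
    {"offset": [0,0,0],"rot": [0,0,0],"gripper": 0.6},
    {"offset": [0,0,0],"rot": [0,0,0],"gripper": 0.6},
    {"offset": [0,0,0],"rot": [0,0,0],"gripper": 0.6},
    {"offset": [0,0,0],"rot": [0,0,0],"gripper": 0.6},
    {"offset": [0,0,0],"rot": [0,0,0],"gripper": 0.6},
    {"offset": [0,0,0],"rot": [0,0,0],"gripper": 0.6}
  ]
}}

```text
time: 60.0
position: [0.398, -0.375, 0.271]
tool_rot: [-2.204, -2.235, -0.003]
ft_force: [-0.4, 0.1, -0.2]
grip_width: 0.598
```

```bash
python3 -c "
from go import *
from bench import workorder
I=[cam('top')['img'].astype(int) for _ in range(12)]
for r in((150,215,345,392),(150,215,392,420),(150,215,318,345),(150,225,130,245),(130,215,260,300)):
    a=np.array([x[r[0]:r[1],r[2]:r[3]] for x in I]); print(r,[int(np.abs(a[k]-a[0]).max()) for k in(2,4,6,8,10)])
show(); print(workorder.close_job())"
```

```text
(150, 215, 345, 392) [7, 7, 8, 7, 7]
(150, 215, 392, 420) [7, 8, 9, 7, 7]
(150, 215, 318, 345) [7, 7, 7, 9, 7]
(150, 225, 130, 245) [9, 8, 9, 7, 8]
(130, 215, 260, 300) [7, 6, 7, 6, 7]
t 60.6 pos [ 0.398  -0.3751  0.271 ] jawyaw 0.8 z [-0.001  0.004 -1.   ] q [-0.25  0.12  1.04  1.68 -0.11  1.41  0.83] F [-0.1  0.3 -0.7] w 0.602
the job is handed in; nothing more can be done
None
```

All four loose dies were there. I hung both half-sole dies on the free hooks of the left rack and both heel dies on the free hooks of the right rack. The mallet lies in its rest, and I handed the job in at about 60.6 s.

- **Stillness:** Images compared over the last 0.6 s showed only noise in every region I checked, and the gripper was clear of everything.
- **Mallet:** Its head measured about 6 mm up the slope from the estimated seat (limit 16 mm), between the fences. It was about 1° off the rest's direction.
- **Knocked die:** The heel die on the middle right hook was knocked after I hung it. It stayed on the hook with its bar turned about 35°, and its swing died away before hand-in. I measured its centre within about 5 mm of the hook point. I left it turned, since the rules don't limit that direction.
- **Bystanders and the dies already hung:** They looked unmoved in the last pictures, but I did not measure them.

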